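# Take the pencil tray out of the stacked desk tidy

## Task

The long pencil tray in the middle of the stacked desk tidy belongs on the other base, which is free: set the stapler and the two small trays aside on the desk, seat the pencil tray squarely on the free base, then put the two small trays back on the first base, each at the end where it was, and the stapler back where it stood. The trays hold loose things, so keep them level, and leave the mug and the glue stick alone.

Things in the scene. Friction and masses are not known exactly. Their poses are not given: they have to be found in the camera images.
- pencil_tray: Grey long tray of pens, 60 x 220 mm, 35 mm high, middle tier: on the first base, under the two small trays, seen between and beyond them. Origin: centre of underside; y along its length. Foot 47 x 203 mm, 5 mm deep, below its shoulder. Walls x = +/-30 mm, z 5 to 35 mm: grip across the 60 mm near mid-length. Contents below the rim. 0.2 kg. Either way round will do.
- clip_tray: Grey open tray 60 x 94 mm, 33 mm high, undivided, holding paper clips. Origin: centre of underside; y along its length. Foot 5 mm deep (47 x 85 mm) below a shoulder that rests on the rim beneath. Walls x = +/-30 mm, z 5 to 33 mm: grip across the 60 mm. Starts on the pencil tray, 57 mm toward its +y or -y end (varies), origin 30 mm above its origin. Seated on a base: origin 29 mm above the base's. 0.12 kg.
- divided_tray: Grey open tray 60 x 94 mm, 33 mm high, divided across the middle, an eraser and a memory stick in its halves. Origin: centre of underside; y along its length. Foot 5 mm deep (47 x 85 mm) below a shoulder that rests on the rim beneath. Walls x = +/-30 mm, z 5 to 33 mm: grip across the 60 mm. Starts on the pencil tray, 57 mm toward its +y or -y end (varies), origin 30 mm above its origin. Seated on a base: origin 29 mm above the base's. 0.12 kg.
- stapler: Desk stapler, 38 mm wide, 148 mm long (y), 60 mm high, on the desk on the robot's side of the stack, crosswise to it, one end about 10 mm from the first base, in the gripper's way to the pencil tray. Origin: centre of underside. Its upper arm is rigid, 30 mm wide (along x), z 34 to 60 mm: grip it there, across the 30 mm, at mid-length. 0.28 kg.
- stack_base: First base, under the stack. Grey weighted base fixed to the desk, 80 x 240 mm, 34 mm high, opening 55 x 215 mm, rim 12.5 mm wide. Origin: centre of underside; y along its length. A tray is seated when its 5 mm foot has dropped into the opening (4 mm play each side across the width) and its shoulder lies on the rim: tray origin 29 mm above the base's.
- free_base: Free base, no tray on it (a highlighter lies low inside it and stays). Grey weighted base fixed to the desk, 80 x 240 mm, 34 mm high, opening 55 x 215 mm, rim 12.5 mm wide. Origin: centre of underside; y along its length. A tray is seated when its 5 mm foot has dropped into the opening (4 mm play each side across the width) and its shoulder lies on the rim: tray origin 29 mm above the base's.
- mug: White mug with dark stripes (the nearer of two), 86 mm across, 90 mm high, behind the work; origin at the centre of its underside. Leave alone.
- glue_stick: White and red glue stick standing upright, 28 mm across, 92 mm high, behind the work; origin at the centre of its underside. Leave alone.
Mind the look-alikes: they are no part of the job. Leave any blue look-alike of the clip_tray alone.

How it is judged:
On the way, in this order (a step that is already met when the one before it is completed fails the run):
1. The stapler and both small trays are set aside, resting low on the desk (stapler at least 5 cm from where it stood), the pencil tray still on the first base (height (world z) of each of clip_tray, divided_tray below 0.025 m and height (world z) of stapler below 0.03 m and distance of stapler from where it was at the start of the episode above 0.05 m and z of pencil_tray in the frame of stack_base between 0.025 and 0.033 m and angle between the y axis of pencil_tray and the y axis of stack_base, either way round below 0.15 rad and angle between pencil_tray's own z axis and vertical below 0.06 rad and linear speed of each of clip_tray, divided_tray, stapler below 0.02 m/s and angular speed of each of clip_tray, divided_tray, stapler below 0.2 rad/s), for 0.2 s.
2. The pencil tray is seated on the free base (z of pencil_tray in the frame of free_base between 0.025 and 0.033 m and angle between the y axis of pencil_tray and the y axis of free_base, either way round below 0.15 rad and angle between pencil_tray's own z axis and vertical below 0.06 rad and horizontal distance between pencil_tray and free_base below 0.013 m and linear speed of pencil_tray below 0.02 m/s and angular speed of pencil_tray below 0.2 rad/s), for 0.2 s.
At the end, for the whole second after the job is handed in: Pencil tray seated on the free base (within 13 mm, square to 0.15 rad); both small trays seated on the first base, each one tier below its start (about 20 mm sideways at most); stapler within 20 mm of its start and crosswise to the base within 0.45 rad; all at rest (all of step 2 and z of clip_tray in the frame of stack_base between 0.025 and 0.033 m and angle between the y axis of each of clip_tray, divided_tray and the y axis of stack_base, either way round below 0.15 rad and angle between each of clip_tray, divided_tray's own z axis and vertical below 0.06 rad and distance of each of clip_tray, divided_tray from where it was at the start of the episode below 0.036 m and z of divided_tray in the frame of stack_base between 0.025 and 0.033 m and distance of stapler from where it was at the start of the episode below 0.02 m and angle between the y axis of stapler and the x axis of stack_base, either way round below 0.45 rad and angle between stapler's own z axis and vertical below 0.1 rad and linear speed of each of clip_tray, divided_tray, stapler below 0.02 m/s and angular speed of each of clip_tray, divided_tray, stapler below 0.2 rad/s); the robot touches nothing.
It fails at once if A tray is tipped by more than 0.4 rad (angle between any of pencil_tray, clip_tray, divided_tray's own z axis and vertical above 0.4 rad).
It fails at once if The mug or the glue stick is shifted by more than 15 mm (distance of any of mug, glue_stick from where it was at the start of the episode above 0.015 m).
It also fails if it takes over 128 s, if anything falls off the work surface, if the arm or the gripper's body presses on something with over 40 N, if the wrist force passes 120 N, or if a joint passes its speed limit or range.

## Robot

A 6-joint arm with a two-finger parallel gripper is mounted at the origin on a cart in front of the work surface, level with it; the furniture and walls round the work are solid. World frame = base frame: x ahead of the robot, y to its left, z up, the work surface at z = 0. Lengths are in m, angles in rad, forces in N, time in s.
With the tool pointing down it reaches from about 0.375 to 0.975 m from the base axis. Payload 3.8 kg.
Tool frame: the origin (TCP) lies midway between the tips of the shut fingers; the grasp point (between the pads) lies 19 mm behind it; z points along the fingers, y is the direction in which the jaws open and shut (so a half turn about z gives the same grasp; the last joint's range is limited). The gripper opens to 85 mm and grips with 20 to 120 N. Pads are 22 mm wide; open, the fingers measure 114 mm over their backs; the gripper's body (76 mm by 85 mm) begins 54 mm behind the grasp point. The pads swing forward as they close: fully open they stand 13 mm farther back than shut.
Start: joints at [1.247, 0.264, 1.604, -0, 1.274, -0.037], TCP at [0.191, 0.647, 0.231] pointing down, gripper open.
Joint ranges: [-2.63, 2.63], [-0.94, 2.18], [0.31, 2.57], [-1.31, 4.45], [0, 2.66], [-2.55, 2.55]. Speed limits (rad/s): [2.57, 2.57, 3.14, 3.14, 3.14, 3.14].

## Interface

Orientations are given as a rotation vector (axis times angle).
In Python, from workcell import bot gives the robot as it stands. The module is installed in compiled form; this text tells all that it offers.
- The arm moves only by the tool play_rows, never from a script. Its argument "series" is a list of rows, each an object with "translation": the shift along the tool's x, y, z in m, a list of three; "spin": the turn about the tool's z in units of 5 degrees (1.0 is 5 degrees). In form: [{"translation": [dx, dy, dz], "spin": spin}, ...]. A call has 1 to 5 rows; each row shifts and turns the commanded pose from where the row before left it, along the tool's axes as they then stand; what a row does not reach is not made up. A row lasts 1/10 s, in which the tool goes at most 50 mm and 8.59 degrees, less where a joint would pass 70% of its speed; a pose out of reach is approached as far as the arm can. A call is refused whole if a number of a shift passes 0.05 or a number of a turn 1, either way. A call with a gripper value outside its range is refused whole. "jaw" is the gripper's target within -1 to 1 (fully open at 1, half-way at 0, shut at -1), set as the call begins (left out, the last holds). The fingers move at their own pace and stop on an object; "force" is the grip in N (left out, the last holds). Time passes only in rows, so rows that do not move let the fingers close. It gives the time, the measured TCP pose, the force and the opening at its end, in the units of the state.
- bot.read_state(): the state, without advancing time (a new reading comes with each control period).
- bot.read_camera(name): name is "scene" or "top" or "wrist"; returns the picture (384x512x3 uint8, blue, green, red); there is no depth.
- bot.get_calibration(name): a dict with "fov_y" (degrees; the focal length in pixels is half the picture's height over the tangent of half this angle, whatever the lens; pixels are square), "cx", "cy" (the principal point, pixels), "R" (3x3) and "t" (3): a world point X has camera coordinates R X + t. Camera axes: x right, y down, z forward; pixel columns grow to the right and rows downward; lengths in m; the calibration is good to about 2 mm. A picture is of the moment at which its call begins: read the wrist's pose just before it. get_calibration takes no time and is no camera call; for the wrist camera it gives the pose at the moment of the call.
- bot.finish_job(): hands the job in, once; it reports no verdict.
The state is a dict: "time": time; "q": joint angles; "joint_vel": joint speeds; "joint_torque": joint torques, N m; "tool_pos": TCP position; "tcp_rot": TCP orientation; "wrist_force": force on the tool from outside, world axes, zero at the start; "torque": the same for the moment, N m; "width": opening from 0.0 (shut) to 1.0 (fully open).
Only numpy, scipy, OpenCV 4.12 (cv2) and the standard library are available. Lean on these libraries where they do the work, as an engineer would, in place of code of your own. Each camera call takes 0.05 s, during which the arm holds its last target. There are 200 camera calls.

## Working session

There is one attempt and no reset: what is moved stays moved. The work goes in short steps, Python scripts to look and compute and a tool call to move; the robot and the scene stay as the last step left them, time stands still between calls to the robot, and variables do not carry over. Pictures are saved under pics/ and viewed, about 12 in all and at most 16, crops included, and the job is handed in when it is done.

Besides the shell and the picture viewer there is one more tool, called after ">>>" as name(argument=value, ...) on one line, values as JSON. play_rows: Moves the arm, as the interface text tells. Its arguments: {"type":"object","properties":{"series":{"type":"array","items":{"type":"object","properties":{"translation":{"type":"array","items":{"type":"number"}},"spin":{"type":"number"}}}},"jaw":{"type":"number"},"force":{"type":"number"}},"required":["series"]}

```bash
mkdir -p pics; ls; python3 - <<'E'
from workcell import bot
import cv2
s=bot.read_state();print(s)
for n in ["scene","top","wrist"]:
    c=bot.get_calibration(n);print(n,c)
    cv2.imwrite(f"pics/{n}0.png",bot.read_camera(n))
E
```

```text
pics
{'time': 0.0, 'q': array([ 1.24712607e+00,  2.64799021e-01,  1.60539328e+00, -1.46153158e-05,
        1.27367125e+00, -3.68899024e-02]), 'joint_vel': array([ 2.98338446e-04,  5.39109441e-04, -9.47327123e-05, -1.12023861e-04,
       -2.52519883e-03,  8.90911699e-04]), 'joint_torque': array([ 3.01695582e-03, -5.15106797e+01, -3.67324162e+01,  2.25797285e-04,
        1.26682103e-02,  3.12278758e-06]), 'tool_pos': array([0.19070116, 0.64673823, 0.22992069]), 'tcp_rot': array([-0.44886826, -3.10896083,  0.0035128 ]), 'wrist_force': array([-0.25806576,  0.00173169,  0.47749029]), 'torque': array([ 0.00918476, -0.02140597,  0.01281124]), 'width': 0.9953340134783162}
scene {'fov_y': 50.58142729008077, 'cx': 257.5274027380812, 'cy': 192.98284120123134, 'R': array([[ 0.76701384, -0.64157146,  0.00870824],
       [-0.47963072, -0.58231934, -0.65639817],
       [ 0.42619731,  0.49928975, -0.75436437]]), 't': array([-0.48316982,  0.33488368,  0.77532656])}
top {'fov_y': 43.712073131500006, 'cx': 256.9412788705332, 'cy': 197.03558328626835, 'R': array([[ 0.00961489, -0.99994501,  0.00418672],
       [-0.99901304, -0.00978733, -0.04332605],
       [ 0.04336464, -0.00376601, -0.99905221]]), 't': array([-0.01686011,  0.61093023,  1.17425241])}
wrist {'fov_y': 68.18778918640119, 'cx': 252.45368428765286, 'cy': 187.5459394984265, 'R': array([[ 0.28293628,  0.95913583, -0.00234772],
       [ 0.90658825, -0.26663454,  0.32711431],
       [ 0.31312107, -0.09468092, -0.94498186]]), 't': array([-0.67411506, -0.04232118,  0.38128792])}
```

View pics/top0.png

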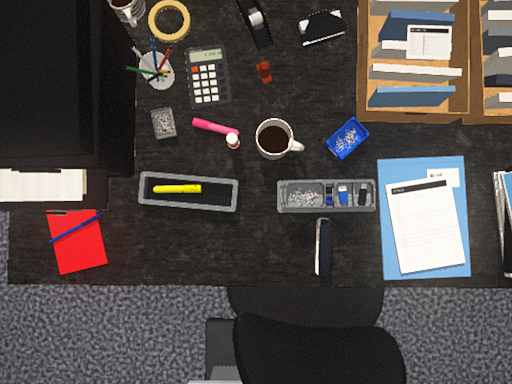

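View pics/scene0.png

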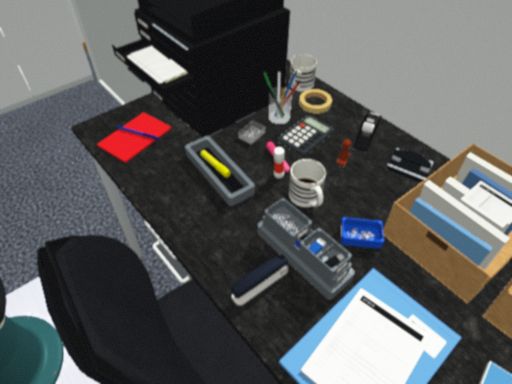

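The top view shows the free base at (188,192), the stack at (327,196) with the clip tray on the left (298,196) and the divided tray on the right (350,196), and the stapler at (323,247). The blue look-alike is at (347,137), the mug at (273,138) and the glue stick at (232,141). Next I'll get rough positions and an enlarged crop to confirm.

```bash
cat > h.py <<'E'
from workcell import bot
import cv2, numpy as np
from scipy.spatial.transform import Rotation as Ro
def K(c): 
    f=192/np.tan(np.radians(c['fov_y']/2)); return f
def unp(c,uv,z):
    f=K(c); d=np.array([(uv[0]-c['cx'])/f,(uv[1]-c['cy'])/f,1.]); R=c['R'];o=-R.T@c['t']; w=R.T@d
    return (o+w*(z-o[2])/w[2])
def proj(c,X):
    p=c['R']@np.array(X)+c['t']; return K(c)*p[:2]/p[2]+[c['cx'],c['cy']]
def delta(target,yaw_jaw):
    """tool-frame shift and spin: target TCP xyz, yaw_jaw = world direction angle of tool y (mod pi)"""
    s=bot.read_state(); R=Ro.from_rotvec(s['tcp_rot']).as_matrix()
    cur=np.arctan2(R[1,1],R[0,1]); d=(yaw_jaw-cur+np.pi/2)%np.pi-np.pi/2
    print('tool shift mm',(R.T@(np.array(target)-s['tool_pos'])*1000).round(1),'spin deg',np.degrees(-d*1 if R[2,2]<0 else d).round(1),'q6',s['q'][5].round(2),'toolx',R[:,0].round(3),'tooly',R[:,1].round(3),'toolz',R[:,2].round(3))
E
python3 - <<'E'
from h import *
c=bot.get_calibration('top');im=cv2.imread('pics/top0.png')
for n,uv,z in [('fb',(188,192),.034),('stackTop',(327,196),.092),('clip',(302,196),.092),('div',(350,196),.092),('stapler',(323,247),.06),('mug',(273,138),.09),('glue',(232,141),.09),('blue',(347,137),.03),('deskfront',(300,286),0),('clear box',(163,123),.03),('folder',(380,280),0),('highl',(216,127),0)]:
    print(n,unp(c,uv,z).round(3))
cv2.imwrite('pics/crop1.png',cv2.resize(im[120:290,130:390],None,fx=3,fy=3,interpolation=cv2.INTER_CUBIC))
E
```

```text
fb [0.621 0.157 0.034]
stackTop [ 0.612 -0.173  0.092]
clip [ 0.611 -0.115  0.092]
div [ 0.612 -0.226  0.092]
stapler [ 0.492 -0.169  0.06 ]
mug [ 0.746 -0.047  0.09 ]
glue [0.738 0.049 0.09 ]
blue [ 0.76  -0.231  0.03 ]
deskfront [ 0.391 -0.12   0.   ]
clear box [0.79  0.222 0.03 ]
folder [ 0.408 -0.32   0.   ]
highl [0.788 0.094 0.   ]
```

View pics/crop1.png

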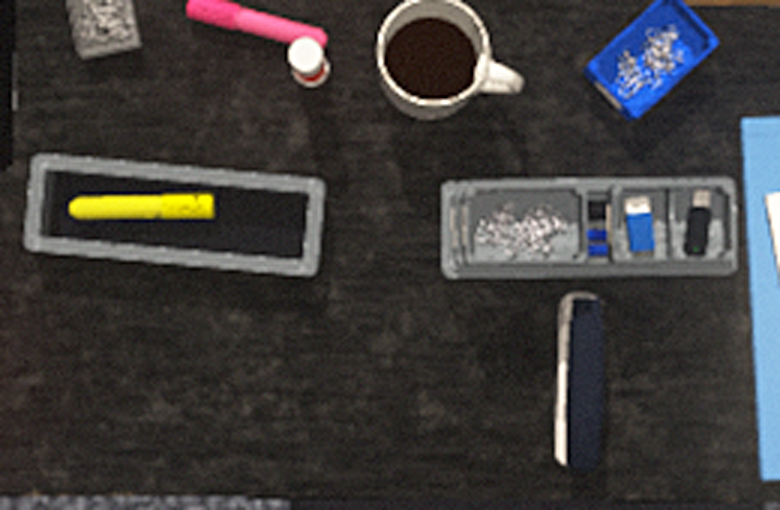

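View pics/wrist0.png

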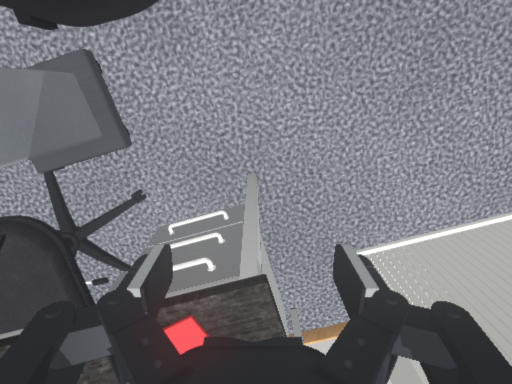

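Confirmed: the clip tray is the grey undivided tray at the +y end, and the divided tray is at the -y end. The blue tray is left alone. I'll swing over to look at the free base with the wrist camera.

>>> play_rows(series=[{"translation":[0,0,-0.01],"spin":-0.85},{"translation":[0,0,-0.01],"spin":-0.85},{"translation":[0,0,-0.01],"spin":-0.85},{"translation":[0,0,-0.01],"spin":-0.75}], jaw=1)

```text
time: 0.55
tool_pos: [0.1908, 0.6471, 0.271]
tcp_rot: [0.006, -3.141, 0.002]
wrist_force: [-0.1, 0.1, 0.4]
width: 1.002
```

>>> play_rows(series=[{"translation":[-0.02,-0.035,-0.005],"spin":0},{"translation":[-0.02,-0.035,-0.005],"spin":0},{"translation":[-0.02,-0.035,-0.005],"spin":0},{"translation":[-0.02,-0.035,-0.005],"spin":0},{"translation":[-0.02,-0.035,-0.005],"spin":0}])

```text
time: 1.05
tool_pos: [0.2915, 0.4709, 0.296]
tcp_rot: [0.002, -3.141, 0.001]
wrist_force: [0.3, 0.5, 0.4]
width: 1.0
```

>>> play_rows(series=[{"translation":[-0.02,-0.035,-0.005],"spin":0},{"translation":[-0.02,-0.035,-0.005],"spin":0},{"translation":[-0.02,-0.035,-0.005],"spin":0},{"translation":[-0.02,-0.035,-0.005],"spin":0},{"translation":[-0.02,-0.035,-0.005],"spin":0}])

```text
time: 1.55
tool_pos: [0.3917, 0.296, 0.3212]
tcp_rot: [0.002, -3.141, 0.0]
wrist_force: [-0.2, -0.6, 0.6]
width: 0.997
```

>>> play_rows(series=[{"translation":[-0.042,-0.028,0],"spin":0},{"translation":[-0.042,-0.028,0],"spin":0},{"translation":[-0.042,-0.028,0],"spin":0},{"translation":[-0.042,-0.028,0],"spin":0},{"translation":[-0.042,-0.028,0],"spin":0}])

```text
time: 2.05
tool_pos: [0.6008, 0.1577, 0.321]
tcp_rot: [0.001, -3.141, -0.0]
wrist_force: [0.6, 0.9, 0.6]
width: 0.998
```

```bash
python3 - <<'E'
from h import *
import json
c=bot.get_calibration('wrist');s=bot.read_state();im=bot.read_camera('wrist');cv2.imwrite('pics/w1.png',im)
np.save('w1.npy',c,allow_pickle=True)
print(s['tool_pos'],np.linalg.norm(s['joint_vel']).round(3)); delta([.621,.157,.3],np.pi/2)
E
```

```text
[0.60083073 0.15770258 0.32098139] 1.26
tool shift mm [-14.3   4.3  19.7] spin deg -0.1 q6 -1.36 toolx [-1.     0.003 -0.004] tooly [ 0.003  1.    -0.004] toolz [ 0.004 -0.004 -1.   ]
```

View pics/w1.png

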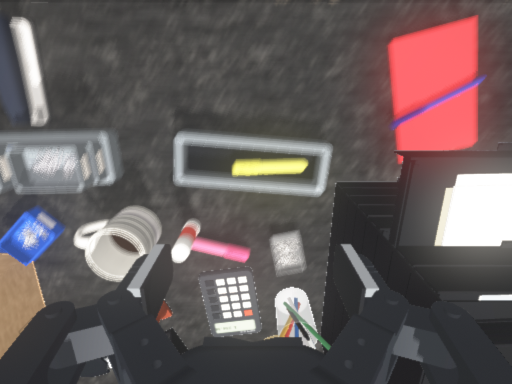

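The wrist image has the free base at about (253,163), but the arm was still moving. I'll retake it at rest and fit the rim by warping the image onto the plane z=0.034.

```bash
cat >> h.py <<'E'
def warp(cam,z,x0,x1,y0,y1,s=2):
    """rectified view at height z, s px/mm; col = (y1-y), row=(x1-x)"""
    bot.read_camera(cam); c=bot.get_calibration(cam); im=bot.read_camera(cam)
    W=int((y1-y0)*1000*s);H=int((x1-x0)*1000*s)
    src=np.float32([proj(c,p) for p in [(x1,y1,z),(x1,y0,z),(x0,y0,z),(x0,y1,z)]])
    M=cv2.getPerspectiveTransform(src,np.float32([[0,0],[W,0],[W,H],[0,H]]))
    return cv2.warpPerspective(im,M,(W,H),flags=cv2.INTER_CUBIC),c
def rect(w,x1,y1,s=2,thr=(75,200),sat=40,minA=2000):
    hsv=cv2.cvtColor(w,cv2.COLOR_BGR2HSV); m=((hsv[...,1]<sat*2)&(hsv[...,2]>thr[0])&(hsv[...,2]<thr[1])).astype(np.uint8)
    m=cv2.morphologyEx(m,cv2.MORPH_OPEN,np.ones((5,5),np.uint8))
    for k in cv2.findContours(m,cv2.RETR_EXTERNAL,cv2.CHAIN_APPROX_NONE)[0]:
        if cv2.contourArea(k)>minA*s*s:
            (u,v),(a,b),an=cv2.minAreaRect(k)
            if a<b: an+=90
            an=(an+90)%180-90
            print('centre x,y',round(x1-v/s/1000,4),round(y1-u/s/1000,4),'size mm',round(max(a,b)/s,1),round(min(a,b)/s,1),'angle of long axis from +y toward -x? (img deg)',round(an,2))
    return m*255
E
python3 - <<'E'
from h import *
b=(.54,.70,.01,.31)
w,c=warp('wrist',.034,*b); print(bot.read_state()['tool_pos'],abs(bot.read_state()['joint_vel']).max())
m=rect(w,.70,.31)
w2,_=warp('top',.034,*b); m2=rect(w2,.70,.31)
cv2.imwrite('pics/fb.png',np.vstack([w,cv2.cvtColor(m,cv2.COLOR_GRAY2BGR)])[:, :])
E
```

```text
[0.60111224 0.1569937  0.31964184] 0.04533362662952278
centre x,y 0.6205 0.1603 size mm 299.5 159.0 angle of long axis from +y toward -x? (img deg) 0.0
centre x,y 0.618 0.1472 size mm 227.8 108.8 angle of long axis from +y toward -x? (img deg) -6.43
```

View pics/fb.png

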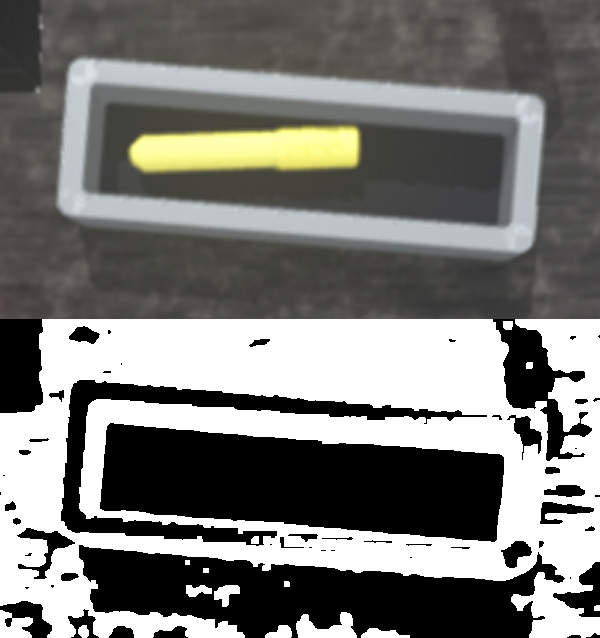

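The warp shows the free base rim clearly, with corners at about (68,58), (545,93), (535,252) and (58,215). I'll raise the threshold and move on over the stack.

```bash
python3 - <<'E'
from h import *
w=cv2.imread('pics/fb.png')[:320]
for t in (135,145,155): rect(w,.70,.31,thr=(t,256))
E
```

```text
centre x,y 0.6226 0.1597 size mm 240.0 80.5 angle of long axis from +y toward -x? (img deg) 4.69
centre x,y 0.6226 0.1597 size mm 239.6 79.8 angle of long axis from +y toward -x? (img deg) 4.7
centre x,y 0.6227 0.1597 size mm 239.1 79.4 angle of long axis from +y toward -x? (img deg) 4.66
```

>>> play_rows(series=[{"translation":[0.0,-0.036,0],"spin":0},{"translation":[0.0,-0.036,0],"spin":0},{"translation":[0.0,-0.036,0],"spin":0},{"translation":[0.0,-0.036,0],"spin":0},{"translation":[0.0,-0.036,0],"spin":0}])

```text
time: 2.8
tool_pos: [0.5986, -0.0203, 0.3219]
tcp_rot: [-0.006, 3.141, 0.0]
wrist_force: [-0.4, -0.6, 0.4]
width: 1.0
```

>>> play_rows(series=[{"translation":[0.0,-0.036,0],"spin":0},{"translation":[0.0,-0.036,0],"spin":0},{"translation":[0.0,-0.036,0],"spin":0},{"translation":[0.0,-0.036,0],"spin":0},{"translation":[0,0,0],"spin":0}])

```text
time: 3.3
tool_pos: [0.5991, -0.167, 0.3215]
tcp_rot: [0.001, 3.141, -0.003]
wrist_force: [0.2, 0.6, 0.3]
width: 1.002
```

```bash
python3 - <<'E'
from h import *
b=(.55,.69,-.32,-.02)
w,c=warp('wrist',.092,*b); print(bot.read_state()['tool_pos'],abs(bot.read_state()['joint_vel']).max())
for t in (135,145,155):rect(w,.69,-.02,thr=(t,256))
b2=(.39,.57,-.25,-.09)
w2,_=warp('wrist',.06,*b2)
o=np.zeros((280+360,600,3),np.uint8);o[:280]=w;o[280:,:320]=w2
cv2.imwrite('pics/st.png',o[:600])
E
```

```text
[ 0.59936648 -0.16379406  0.32149165] 0.025472368268686856Traceback (most recent call last):
  File "<stdin>", line 7, in <module>
ValueError: could not broadcast input array from shape (279,600,3) into shape (280,600,3)
```

The free base fit gives (0.6226, 0.1597), 240 x 80 mm, turned 4.7° (its -y end lies nearer the robot). I'll redo the stack picture.

```bash
python3 - <<'E'
from h import *
w,c=warp('wrist',.092,.55,.69,-.32,-.02)
print(bot.read_state()['tool_pos'])
w2,_=warp('wrist',.06,.39,.57,-.25,-.09)
w=cv2.resize(w,(600,280))
for t in (110,135,155):rect(w,.69,-.02,thr=(t,256),minA=1000)
o=np.zeros((640,600,3),np.uint8);o[:280]=w;o[280:280+w2.shape[0],:w2.shape[1]]=w2
cv2.imwrite('pics/st.png',o[:600])
E
```

```text
[ 0.59988049 -0.16294539  0.32153581]
centre x,y 0.6006 -0.1283 size mm 81.6 29.8 angle of long axis from +y toward -x? (img deg) -0.77
centre x,y 0.589 -0.3088 size mm 77.0 21.5 angle of long axis from +y toward -x? (img deg) -90.0
```

View pics/st.png

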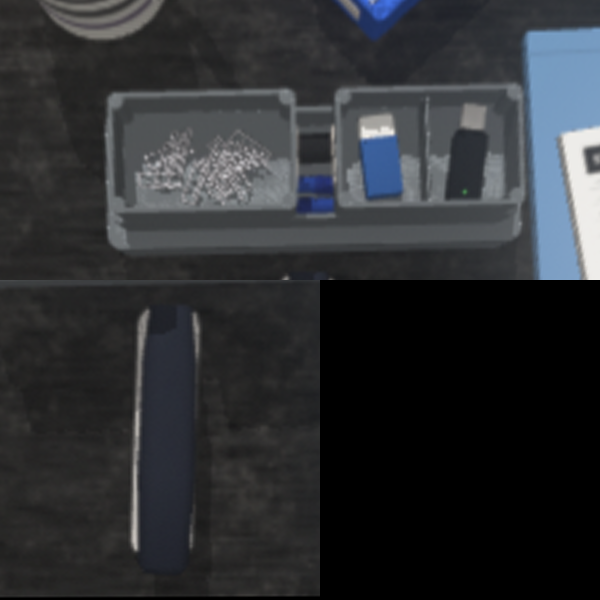

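The z=0.092 warp gives the clip tray at about (203,151) → (0.614, -0.1215) and the divided tray at about (428,147) → (0.6165, -0.234), so the stack sits square within about 1°. The stapler arm at z=0.06 is centred at (167,440) → (0.490, -0.1735), along x. I'll go above the stapler.

>>> play_rows(series=[{"translation":[0.028,-0.002,0.03],"spin":0},{"translation":[0.028,-0.002,0.04],"spin":0},{"translation":[0.028,-0.002,0.04],"spin":0},{"translation":[0.026,-0.002,0.04],"spin":0},{"translation":[0.0,0,0.04],"spin":0}])

```text
time: 4.2
tool_pos: [0.4868, -0.172, 0.1297]
tcp_rot: [0.002, -3.14, -0.0]
wrist_force: [0.2, 0.4, -0.0]
width: 0.993
```

>>> play_rows(series=[{"translation":[0,0,0],"spin":0},{"translation":[0,0,0],"spin":0},{"translation":[0,0,0],"spin":0}])

```text
time: 4.5
tool_pos: [0.4925, -0.1735, 0.1341]
tcp_rot: [-0.003, 3.137, -0.003]
wrist_force: [-0.2, -0.7, 0.4]
width: 0.999
```

```bash
python3 - <<'E'
from h import *
delta([.4905,-.1735,.033],np.pi/2)
E
```

```text
tool shift mm [  2.5   0.2 101.1] spin deg 0.1 q6 -1.96 toolx [-1.    -0.002 -0.004] tooly [-0.002  1.    -0.002] toolz [ 0.004 -0.002 -1.   ]
```

>>> play_rows(series=[{"translation":[0,0,0.03],"spin":0},{"translation":[0,0,0.03],"spin":0},{"translation":[0,0,0.025],"spin":0},{"translation":[0,0,0.013],"spin":0},{"translation":[0,0,0],"spin":0}])

```text
time: 5.0
tool_pos: [0.4903, -0.1728, 0.0332]
tcp_rot: [0.002, -3.141, -0.0]
wrist_force: [0.2, 0.3, 0.2]
width: 0.999
```

>>> play_rows(series=[{"translation":[0,0,0],"spin":0},{"translation":[0,0,0],"spin":0},{"translation":[0,0,0],"spin":0},{"translation":[0,0,0],"spin":0},{"translation":[0,0,0],"spin":0}], jaw=-1, force=50)

```text
time: 5.5
tool_pos: [0.4909, -0.1734, 0.0346]
tcp_rot: [-0.001, 3.14, -0.002]
wrist_force: [-1.3, -0.8, 6.3]
width: 0.33
```

>>> play_rows(series=[{"translation":[0,0,0],"spin":0},{"translation":[0,0,0],"spin":0},{"translation":[0,0,0],"spin":0},{"translation":[0,0,0],"spin":0},{"translation":[0,0,0],"spin":0}])

```text
time: 6.0
tool_pos: [0.491, -0.1734, 0.0346]
tcp_rot: [-0.002, 3.14, -0.001]
wrist_force: [-1.2, 0.3, 4.9]
width: 0.329
```

>>> play_rows(series=[{"translation":[0,0,-0.01],"spin":0},{"translation":[0,0,-0.015],"spin":0},{"translation":[0.01,0.02,-0.015],"spin":0},{"translation":[0,0.03,0],"spin":0},{"translation":[0,0.03,0],"spin":0}])

```text
time: 6.5
tool_pos: [0.4795, -0.0924, 0.0739]
tcp_rot: [0.001, 3.141, -0.0]
wrist_force: [0.6, 0.2, -3.1]
width: 0.329
```

>>> play_rows(series=[{"translation":[0,0.025,0],"spin":0},{"translation":[0,0,0.02],"spin":0},{"translation":[0,0,0.012],"spin":0},{"translation":[0,0,0.007],"spin":0},{"translation":[0,0,0],"spin":0}])

```text
time: 7.0
tool_pos: [0.4795, -0.0683, 0.0344]
tcp_rot: [0.001, -3.14, -0.0]
wrist_force: [0.5, -0.1, -1.0]
width: 0.325
```

>>> play_rows(series=[{"translation":[0,0,0],"spin":0},{"translation":[0,0,0],"spin":0},{"translation":[0,0,0],"spin":0},{"translation":[0,0,0],"spin":0},{"translation":[0,0,0],"spin":0}], jaw=1)

```text
time: 7.5
tool_pos: [0.4799, -0.068, 0.0344]
tcp_rot: [-0.002, 3.141, -0.0]
wrist_force: [-0.2, -0.3, -0.4]
width: 0.999
```

>>> play_rows(series=[{"translation":[0,0,-0.02],"spin":1},{"translation":[0,0,-0.04],"spin":1},{"translation":[0,0,-0.04],"spin":1},{"translation":[0,0,-0.04],"spin":1},{"translation":[0,0,-0.02],"spin":1}])

```text
time: 8.0
tool_pos: [0.4818, -0.0683, 0.1986]
tcp_rot: [0.682, 3.06, 0.0]
wrist_force: [1.0, -0.1, 0.1]
width: 0.998
```

>>> play_rows(series=[{"translation":[0,0,0],"spin":1},{"translation":[0,0,0],"spin":1},{"translation":[0,0,0],"spin":1},{"translation":[0,0,0],"spin":1},{"translation":[0,0,0],"spin":1}])

```text
time: 8.5
tool_pos: [0.4797, -0.0679, 0.1943]
tcp_rot: [1.331, 2.846, -0.0]
wrist_force: [0.1, 0.5, 0.2]
width: 1.004
```

>>> play_rows(series=[{"translation":[0,0,0],"spin":1},{"translation":[0,0,0],"spin":1},{"translation":[0,0,0],"spin":1},{"translation":[0,0,0],"spin":1},{"translation":[0,0,0],"spin":1}])

```text
time: 9.0
tool_pos: [0.4797, -0.0679, 0.1942]
tcp_rot: [-1.915, -2.49, 0.0]
wrist_force: [0.6, 1.3, -0.2]
width: 1.001
```

>>> play_rows(series=[{"translation":[0,0,0],"spin":1},{"translation":[0,0,0],"spin":1},{"translation":[0,0,0],"spin":1},{"translation":[0,0,0],"spin":0},{"translation":[0,0,0],"spin":0}])

```text
time: 9.5
tool_pos: [0.4797, -0.0679, 0.1942]
tcp_rot: [-2.218, -2.225, 0.0]
wrist_force: [0.8, -0.0, 0.4]
width: 1.002
```

```bash
python3 - <<'E'
from h import *
delta([.6143,-.1215,.11],np.radians(1))
cv2.imwrite('pics/top1.png',cv2.resize(bot.read_camera('top')[90:290,130:390],None,fx=3,fy=3,interpolation=cv2.INTER_CUBIC))
E
```

```text
tool shift mm [-54.1 134.4  84.2] spin deg -0.8 q6 -0.2 toolx [-0.003  1.     0.   ] tooly [ 1.     0.003 -0.   ] toolz [-0. -0. -1.]
```

View pics/top1.png

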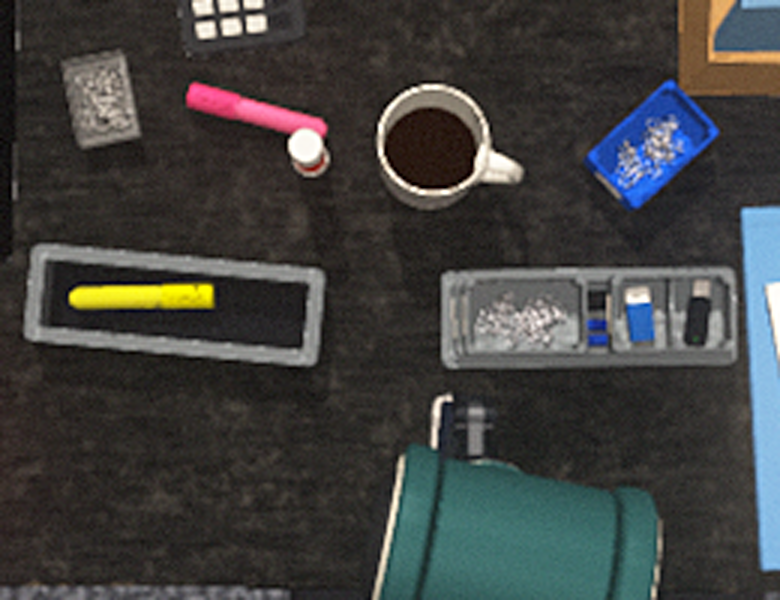

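The stapler stands aside, with its end visible at about (442,420) in the crop, and nothing else has moved. Now the clip tray.

>>> play_rows(series=[{"translation":[-0.018,0.045,0],"spin":-0.2},{"translation":[-0.018,0.045,0],"spin":0},{"translation":[-0.018,0.045,0],"spin":0},{"translation":[0,0,0.03],"spin":0},{"translation":[0,0,0.04],"spin":0}])

```text
time: 10.05
tool_pos: [0.6197, -0.1215, 0.1262]
tcp_rot: [2.195, 2.239, 0.006]
wrist_force: [-0.1, 0.6, -0.8]
width: 1.002
```

>>> play_rows(series=[{"translation":[0,0,0.02],"spin":0},{"translation":[0,0,0],"spin":0},{"translation":[0,0,0],"spin":0},{"translation":[0,0,0],"spin":0}])

```text
time: 10.45
tool_pos: [0.617, -0.1205, 0.1065]
tcp_rot: [2.198, 2.24, 0.003]
wrist_force: [0.8, -0.3, 1.0]
width: 1.002
```

```bash
python3 - <<'E'
from h import *
delta([.6145,-.1215,.063],np.radians(1))
cv2.imwrite('pics/w3.png',bot.read_camera('wrist'))
E
```

```text
tool shift mm [-0.9 -2.7 43.5] spin deg 0.1 q6 -0.25 toolx [-0.019  1.    -0.001] tooly [1.    0.019 0.003] toolz [ 0.003 -0.001 -1.   ]
```

View pics/w3.png

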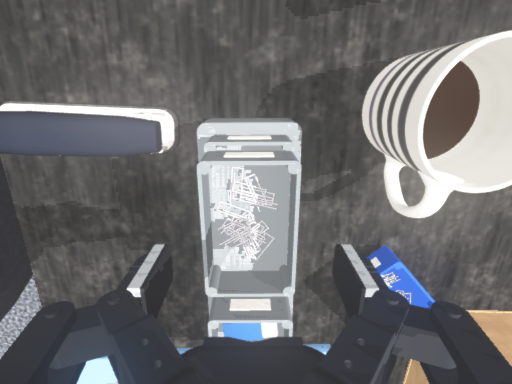

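The tray rim (columns 205–298) is centred between the fingers (170–335). Now descend and grip.

>>> play_rows(series=[{"translation":[0,-0.002,0.02],"spin":0},{"translation":[0,0,0.015],"spin":0},{"translation":[0,0,0.007],"spin":0},{"translation":[0,0,0],"spin":0},{"translation":[0,0,0],"spin":0}])

```text
time: 11.0
tool_pos: [0.6137, -0.1203, 0.0626]
tcp_rot: [2.2, 2.242, 0.0]
wrist_force: [-0.0, 0.8, 0.5]
width: 1.001
```

>>> play_rows(series=[{"translation":[0,0,0],"spin":0},{"translation":[0,0,0],"spin":0},{"translation":[0,0,0],"spin":0},{"translation":[0,0,0],"spin":0},{"translation":[0,0,0],"spin":0}], jaw=-1, force=30)

```text
time: 11.5
tool_pos: [0.6143, -0.1204, 0.0634]
tcp_rot: [2.199, 2.241, 0.002]
wrist_force: [-0.2, -0.1, 4.3]
width: 0.702
```

>>> play_rows(series=[{"translation":[0,0,0],"spin":0},{"translation":[0,0,-0.005],"spin":0},{"translation":[0,0,-0.01],"spin":0},{"translation":[0,0,-0.015],"spin":0},{"translation":[0,0,-0.02],"spin":0}])

```text
time: 12.0
tool_pos: [0.6125, -0.12, 0.1123]
tcp_rot: [-2.199, -2.241, 0.002]
wrist_force: [0.5, 0.2, -0.8]
width: 0.699
```

```bash
python3 - <<'E'
from h import *
delta([.46,.03,.062],0)
cv2.imwrite('pics/s4.png',cv2.resize(bot.read_camera('scene')[150:330,180:420],None,fx=3,fy=3,interpolation=cv2.INTER_CUBIC))
E
```

```text
tool shift mm [ 152.8 -149.5   50.8] spin deg 1.1 q6 -0.25 toolx [-0.019  1.     0.001] tooly [ 1.     0.019 -0.002] toolz [-0.002  0.001 -1.   ]
```

View pics/s4.png

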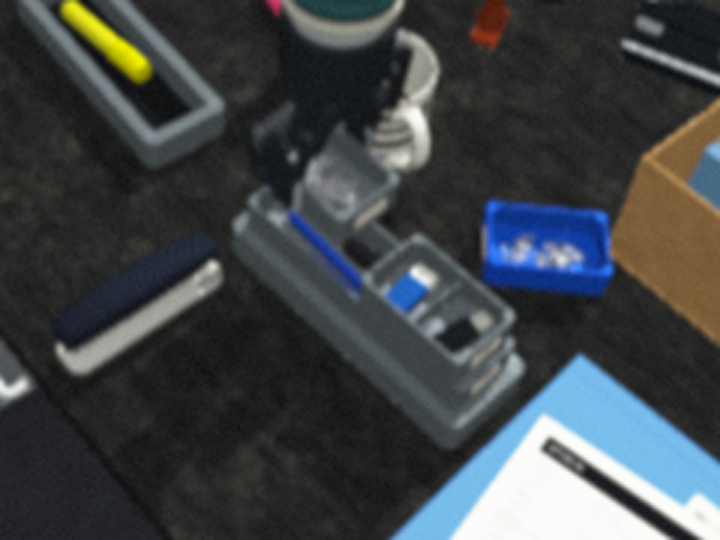

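The clip tray is lifted level, and the divided and pencil trays have not moved. I'll set it down at (0.46, 0.03).

>>> play_rows(series=[{"translation":[0.02,-0.02,0],"spin":0},{"translation":[0.035,-0.035,0],"spin":0},{"translation":[0.04,-0.04,0],"spin":0},{"translation":[0.035,-0.035,0],"spin":0},{"translation":[0.02,-0.02,0],"spin":0}])

```text
time: 12.55
tool_pos: [0.4623, 0.0241, 0.1121]
tcp_rot: [-2.199, -2.242, 0.001]
wrist_force: [-0.6, -0.5, -1.6]
width: 0.696
```

>>> play_rows(series=[{"translation":[0,0,0.01],"spin":0},{"translation":[0,0,0.025],"spin":0},{"translation":[0,0,0.03],"spin":0},{"translation":[0,0,0.025],"spin":0},{"translation":[0,0,0.01],"spin":0}])

```text
time: 13.05
tool_pos: [0.4642, 0.0219, 0.0101]
tcp_rot: [-2.199, -2.24, 0.004]
wrist_force: [-0.0, 0.0, -2.0]
width: 0.697
```

>>> play_rows(series=[{"translation":[0,0,0.004],"spin":0},{"translation":[0,0,0.003],"spin":0},{"translation":[0,0,0],"spin":0}])

```text
time: 13.35
tool_pos: [0.4666, 0.0222, 0.006]
tcp_rot: [2.2, 2.241, 0.002]
wrist_force: [-0.3, -0.2, -0.7]
width: 0.698
```

>>> play_rows(series=[{"translation":[0,0,0],"spin":0},{"translation":[0,0,0],"spin":0},{"translation":[0,0,0],"spin":0},{"translation":[0,0,0],"spin":0},{"translation":[0,0,-0.01],"spin":0}], jaw=1)

```text
time: 13.85
tool_pos: [0.4641, 0.0224, 0.0146]
tcp_rot: [-2.199, -2.241, 0.003]
wrist_force: [-0.7, 0.4, -0.1]
width: 1.002
```

>>> play_rows(series=[{"translation":[0,0,-0.04],"spin":0},{"translation":[0,0,-0.04],"spin":0},{"translation":[0,0,-0.04],"spin":0},{"translation":[-0.02,0.02,0],"spin":0},{"translation":[-0.04,0.03,0],"spin":0}])

```text
time: 14.35
tool_pos: [0.5178, -0.0355, 0.1387]
tcp_rot: [2.195, 2.243, 0.006]
wrist_force: [1.2, 0.1, -0.2]
width: 0.999
```

>>> play_rows(series=[{"translation":[-0.045,0.03,0],"spin":0},{"translation":[-0.045,0.03,0],"spin":0},{"translation":[-0.045,0.03,0],"spin":0},{"translation":[-0.045,0.016,0],"spin":0},{"translation":[-0.02,0,0],"spin":0}])

```text
time: 14.85
tool_pos: [0.6213, -0.2286, 0.1363]
tcp_rot: [2.2, 2.238, 0.001]
wrist_force: [0.2, -0.1, -0.1]
width: 0.998
```

>>> play_rows(series=[{"translation":[0,0,0.02],"spin":0},{"translation":[0,0,0.01],"spin":0},{"translation":[0,0,0],"spin":0},{"translation":[0,0,0],"spin":0}])

```text
time: 15.25
tool_pos: [0.6187, -0.2235, 0.1052]
tcp_rot: [-2.199, -2.242, 0.001]
wrist_force: [-1.3, 0.3, 0.4]
width: 0.996
```

```bash
python3 - <<'E'
from h import *
delta([.6165,-.2340,.063],np.radians(1))
cv2.imwrite('pics/w5.png',bot.read_camera('wrist'))
E
```

```text
tool shift mm [-10.4  -2.3  42.2] spin deg 0.1 q6 -0.4 toolx [-0.02   1.     0.001] tooly [ 1.     0.02  -0.001] toolz [-0.001  0.001 -1.   ]
```

View pics/w5.png

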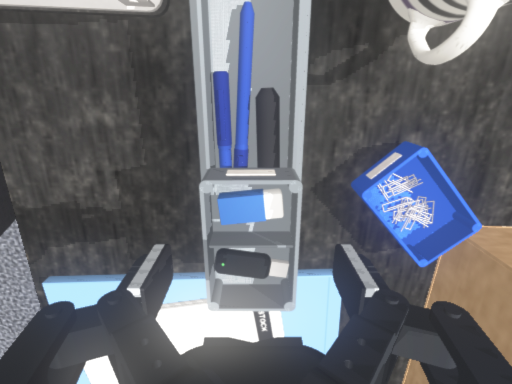

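The divided tray (columns 205–298) is centred between the fingers. I'll shift 10 mm towards -y, descend and grip.

>>> play_rows(series=[{"translation":[-0.01,-0.002,0.015],"spin":0},{"translation":[0,0,0.015],"spin":0},{"translation":[0,0,0.01],"spin":0},{"translation":[0,0,0.002],"spin":0},{"translation":[0,0,0],"spin":0}])

```text
time: 15.8
tool_pos: [0.6166, -0.2342, 0.0619]
tcp_rot: [-2.199, -2.24, 0.001]
wrist_force: [0.6, 1.5, -0.0]
width: 1.0
```

>>> play_rows(series=[{"translation":[0,0,0],"spin":0},{"translation":[0,0,0],"spin":0},{"translation":[0,0,0],"spin":0},{"translation":[0,0,0],"spin":0},{"translation":[0,0,0],"spin":0}], jaw=-1)

```text
time: 16.3
tool_pos: [0.6182, -0.2349, 0.0642]
tcp_rot: [2.199, 2.241, 0.001]
wrist_force: [-0.2, 1.5, 3.1]
width: 0.7
```

>>> play_rows(series=[{"translation":[0,0,0],"spin":0},{"translation":[0,0,-0.01],"spin":0},{"translation":[0,0,-0.02],"spin":0},{"translation":[0,0,-0.02],"spin":0},{"translation":[0,0,-0.01],"spin":0}])

```text
time: 16.8
tool_pos: [0.618, -0.2349, 0.1252]
tcp_rot: [2.199, 2.241, 0.001]
wrist_force: [-0.5, -0.3, -1.4]
width: 0.698
```

```bash
python3 - <<'E'
from h import *
delta([.464,.14,.062],0)
cv2.imwrite('pics/s6.png',cv2.resize(bot.read_camera('scene')[120:330,130:420],None,fx=2.5,fy=2.5,interpolation=cv2.INTER_CUBIC))
E
```

```text
tool shift mm [ 377.7 -147.1   62.6] spin deg 1.1 q6 -0.42 toolx [-0.019  1.    -0.001] tooly [1.    0.019 0.002] toolz [ 0.002 -0.001 -1.   ]
```

View pics/s6.png

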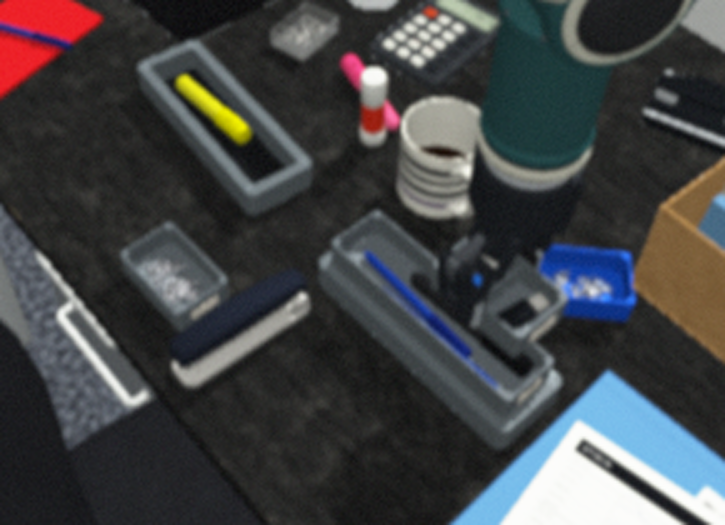

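The divided tray is lifted level and the pencil tray is still on the base. I'll set it down beside the clip tray.

>>> play_rows(series=[{"translation":[0.025,-0.01,0],"spin":0},{"translation":[0.04,-0.016,0],"spin":0},{"translation":[0.04,-0.016,0],"spin":0},{"translation":[0.04,-0.016,0],"spin":0},{"translation":[0.04,-0.016,0],"spin":0}])

```text
time: 17.35
tool_pos: [0.5384, -0.0496, 0.1223]
tcp_rot: [-2.2, -2.24, 0.001]
wrist_force: [-0.3, 0.4, -0.7]
width: 0.697
```

>>> play_rows(series=[{"translation":[0.045,-0.017,0],"spin":0},{"translation":[0.045,-0.017,0],"spin":0},{"translation":[0.04,-0.016,0],"spin":0},{"translation":[0.035,-0.013,0],"spin":0},{"translation":[0.027,-0.01,0],"spin":0}])

```text
time: 17.85
tool_pos: [0.4615, 0.1412, 0.1225]
tcp_rot: [-2.199, -2.242, 0.002]
wrist_force: [-0.0, 0.3, -0.9]
width: 0.698
```

>>> play_rows(series=[{"translation":[0,0,0.01],"spin":0},{"translation":[0,0,0.03],"spin":0},{"translation":[0,0,0.03],"spin":0},{"translation":[0,0,0.025],"spin":0},{"translation":[0,0,0.012],"spin":0}])

```text
time: 18.35
tool_pos: [0.4609, 0.1382, 0.0131]
tcp_rot: [-2.199, -2.24, 0.008]
wrist_force: [-0.7, 0.3, -2.0]
width: 0.693
```

>>> play_rows(series=[{"translation":[0,0,0.006],"spin":0},{"translation":[0,0,0.004],"spin":0},{"translation":[0,0,0],"spin":0}])

```text
time: 18.65
tool_pos: [0.4641, 0.1395, 0.0066]
tcp_rot: [2.201, 2.241, 0.001]
wrist_force: [0.4, -0.2, -1.0]
width: 0.693
```

```bash
python3 - <<'E'
from h import *
delta([.464,.14,.004],0); print(bot.read_state()['tool_pos'],bot.read_state()['wrist_force'])
E
```

```text
tool shift mm [ 0.5 -0.   2.6] spin deg 1.1 q6 0.22 toolx [-0.018  1.     0.   ] tooly [1.    0.018 0.001] toolz [ 0.001  0.    -1.   ]
[0.46405765 0.13948431 0.00659524] [ 0.44383188 -0.15893654 -1.02568798]
```

>>> play_rows(series=[{"translation":[0,0,0.002],"spin":0},{"translation":[0,0,0],"spin":0}])

```text
time: 18.85
tool_pos: [0.4645, 0.1398, 0.0052]
tcp_rot: [2.2, 2.241, 0.003]
wrist_force: [0.1, -1.0, -1.1]
width: 0.694
```

>>> play_rows(series=[{"translation":[0,0,0],"spin":0},{"translation":[0,0,0],"spin":0},{"translation":[0,0,0],"spin":0},{"translation":[0,0,0],"spin":0},{"translation":[0,0,-0.01],"spin":0}], jaw=1)

```text
time: 19.35
tool_pos: [0.462, 0.1392, 0.0134]
tcp_rot: [-2.2, -2.241, 0.004]
wrist_force: [0.1, -0.2, 0.6]
width: 1.001
```

>>> play_rows(series=[{"translation":[0,0,-0.04],"spin":0},{"translation":[0,0,-0.04],"spin":0},{"translation":[0,0,-0.04],"spin":0},{"translation":[-0.03,0.014,0],"spin":0},{"translation":[-0.04,0.018,0],"spin":0}])

```text
time: 19.85
tool_pos: [0.4985, 0.071, 0.1376]
tcp_rot: [2.194, 2.244, 0.007]
wrist_force: [0.4, -0.0, -1.1]
width: 1.001
```

>>> play_rows(series=[{"translation":[-0.045,0.02,0],"spin":0},{"translation":[-0.045,0.02,0],"spin":0},{"translation":[-0.045,0.02,0],"spin":0},{"translation":[-0.045,0.02,0],"spin":0},{"translation":[-0.04,0.018,0],"spin":0}])

```text
time: 20.35
tool_pos: [0.5997, -0.1504, 0.1352]
tcp_rot: [2.201, 2.24, 0.001]
wrist_force: [1.0, 0.1, 0.3]
width: 0.999
```

>>> play_rows(series=[{"translation":[-0.03,0.016,0.01],"spin":0},{"translation":[0,0,0.03],"spin":0},{"translation":[0,0,0],"spin":0},{"translation":[0,0,0],"spin":0}])

```text
time: 20.75
tool_pos: [0.6142, -0.1771, 0.0937]
tcp_rot: [-2.199, -2.24, 0.002]
wrist_force: [0.1, 0.3, -0.3]
width: 1.0
```

```bash
python3 - <<'E'
from h import *
delta([.6155,-.178,.035],np.radians(1))
cv2.imwrite('pics/w7.png',bot.read_camera('wrist'));cv2.imwrite('pics/top7.png',bot.read_camera('top'))
E
```

```text
tool shift mm [-1.   1.5 58.7] spin deg 0.1 q6 -0.34 toolx [-0.019  1.     0.001] tooly [ 1.     0.019 -0.003] toolz [-0.003  0.001 -1.   ]
```

View pics/w7.png

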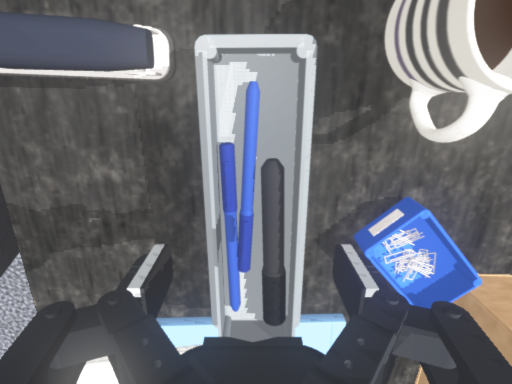

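The pencil tray is clear and centred (columns 197–315 near, 215–300 far). Now descend and grip at mid-length.

>>> play_rows(series=[{"translation":[-0.001,0.0015,0.02],"spin":0},{"translation":[0,0,0.02],"spin":0},{"translation":[0,0,0.014],"spin":0},{"translation":[0,0,0.004],"spin":0},{"translation":[0,0,0],"spin":0}])

```text
time: 21.35
tool_pos: [0.6167, -0.1781, 0.0363]
tcp_rot: [-2.2, -2.242, 0.0]
wrist_force: [0.1, 0.4, 0.5]
width: 0.997
```

>>> play_rows(series=[{"translation":[0,0,0],"spin":0},{"translation":[0,0,0],"spin":0},{"translation":[0,0,0],"spin":0},{"translation":[0,0,0],"spin":0},{"translation":[0,0,0],"spin":0}], jaw=-1, force=50)

```text
time: 21.85
tool_pos: [0.6181, -0.179, 0.0379]
tcp_rot: [2.199, 2.24, 0.002]
wrist_force: [-0.3, 0.5, 5.7]
width: 0.693
```

>>> play_rows(series=[{"translation":[0,0,0],"spin":0},{"translation":[0,0,-0.01],"spin":0},{"translation":[0,0,-0.015],"spin":0},{"translation":[0,0,-0.015],"spin":0},{"translation":[0,0,-0.01],"spin":0}])

```text
time: 22.35
tool_pos: [0.6178, -0.1789, 0.0886]
tcp_rot: [2.199, 2.24, 0.002]
wrist_force: [0.7, -0.6, -1.7]
width: 0.691
```

```bash
python3 - <<'E'
from h import *
print(bot.read_state()['tool_pos'],bot.read_state()['wrist_force'],bot.read_state()['torque'])
cv2.imwrite('pics/s8.png',cv2.resize(bot.read_camera('scene')[120:330,130:420],None,fx=2.5,fy=2.5,interpolation=cv2.INTER_CUBIC))
delta([.6226,.1597,.085],np.radians(-4.7))
E
```

```text
[ 0.61784408 -0.17893988  0.08857973] [ 0.74011158 -0.6153669  -1.69401675] [-0.04127772  0.0094639  -0.02541093]
tool shift mm [338.9  10.    4.8] spin deg 5.8 q6 -0.34 toolx [-0.019  1.    -0.002] tooly [1.    0.019 0.005] toolz [ 0.005 -0.002 -1.   ]
```

View pics/s8.png

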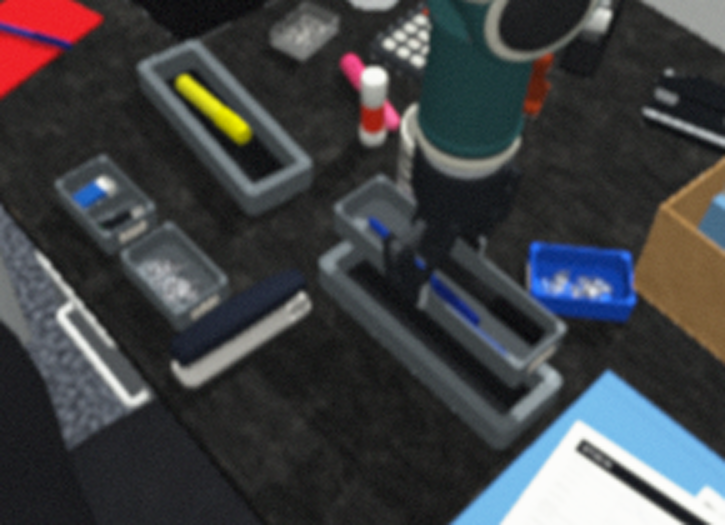

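The pencil tray is lifted level and clear of the base, with all three other items resting aside. I'll carry it over the free base and measure its end in the grip.

>>> play_rows(series=[{"translation":[0.025,0.002,0],"spin":0},{"translation":[0.035,0.002,0],"spin":0},{"translation":[0.04,0.002,0],"spin":0},{"translation":[0.04,0.002,0],"spin":0},{"translation":[0.045,0.002,0],"spin":0}])

```text
time: 22.9
tool_pos: [0.6235, 0.0075, 0.0867]
tcp_rot: [2.201, 2.24, 0.001]
wrist_force: [0.8, 0.7, -1.3]
width: 0.689
```

>>> play_rows(series=[{"translation":[0.045,0,0],"spin":0},{"translation":[0.04,0,0],"spin":0},{"translation":[0.04,0,0],"spin":0},{"translation":[0.029,0,0],"spin":0},{"translation":[0,0,0],"spin":0}])

```text
time: 23.4
tool_pos: [0.6204, 0.1646, 0.0867]
tcp_rot: [-2.196, -2.246, -0.003]
wrist_force: [-0.1, -0.5, -3.4]
width: 0.691
```

>>> play_rows(series=[{"translation":[0,0,0],"spin":0.56},{"translation":[0,0,0],"spin":0.6},{"translation":[0,0,0],"spin":0},{"translation":[0,0,0],"spin":0}])

```text
time: 23.8
tool_pos: [0.6206, 0.1599, 0.0863]
tcp_rot: [2.31, 2.129, -0.0]
wrist_force: [-0.3, 0.6, -2.8]
width: 0.692
```

```bash
python3 - <<'E'
from h import *
bot.read_camera('wrist');s=bot.read_state();c=bot.get_calibration('wrist');im=bot.read_camera('wrist')
z=s['tool_pos'][2]-.037+.029+.035
cv2.imwrite('pics/w9.png',im)
delta([.6226,.1597,.085],np.radians(-4.7)); print(s['tool_pos'],s['wrist_force'].round(1),s['torque'].round(3))
R=Ro.from_rotvec(s['tcp_rot']).as_matrix()
for d in (100,110,120):
    P=s['tool_pos']+R[:,0]*d/1000; P[2]=z; print(d,proj(c,P).round(1))
for u in (245,255,265):
  col=cv2.cvtColor(im,cv2.COLOR_BGR2GRAY)[0:90,u-2:u+3].mean(1); print(u,col.astype(int).tolist())
E
```

```text
tool shift mm [-0.2  2.   1.3] spin deg -0.0 q6 0.3 toolx [ 0.082  0.997 -0.   ] tooly [ 0.997 -0.082 -0.   ] toolz [-0. -0. -1.]
[0.62066554 0.15995671 0.08635392] [-0.3 -0.5 -1.3] [-0.01   0.044  0.034]
100 [253.   45.5]
110 [253.   14.3]
120 [253.  -18.9]
245 [109, 111, 113, 114, 116, 113, 109, 106, 102, 101, 101, 117, 199, 234, 237, 236, 236, 236, 236, 233, 171, 131, 126, 126, 127, 126, 127, 127, 127, 128, 128, 128, 128, 134, 170, 191, 193, 193, 193, 193, 193, 193, 193, 193, 193, 193, 193, 193, 193, 193, 193, 193, 193, 193, 193, 193, 192, 193, 193, 193, 193, 193, 194, 201, 202, 203, 202, 211, 239, 238, 238, 241, 232, 161, 138, 135, 135, 137, 138, 139, 140, 141, 142, 143, 143, 144, 145, 145, 146, 145]
255 [104, 103, 102, 100, 101, 102, 102, 103, 103, 102, 101, 118, 204, 233, 236, 236, 236, 236, 236, 232, 170, 131, 126, 126, 126, 126, 127, 127, 127, 127, 128, 127, 127, 133, 172, 190, 192, 192, 192, 191, 191, 192, 192, 191, 191, 192, 192, 192, 192, 191, 191, 191, 191, 191, 191, 191, 192, 192, 191, 191, 191, 191, 191, 191, 191, 191, 194, 211, 212, 213, 214, 213, 207, 198, 186, 181, 175, 173, 170, 167, 165, 161, 161, 156, 156, 152, 148, 147, 146, 145]
265 [92, 94, 94, 94, 95, 95, 96, 96, 95, 95, 94, 114, 203, 233, 236, 236, 236, 236, 236, 232, 170, 131, 126, 126, 126, 126, 126, 126, 126, 127, 127, 127, 127, 137, 195, 217, 217, 196, 190, 190, 190, 190, 190, 190, 190, 190, 190, 189, 189, 189, 190, 189, 190, 189, 189, 189, 189, 189, 189, 189, 189, 189, 189, 189, 189, 188, 188, 189, 188, 188, 188, 188, 188, 188, 188, 188, 188, 188, 188, 187, 187, 187, 187, 187, 187, 187, 187, 187, 186, 187]
```

View pics/w9.png

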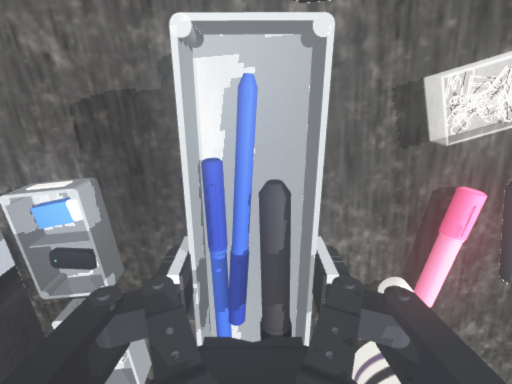

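The tray end edge is at row 12 (predicted 14 for a centred grip) and spans columns 171–333, so it is centred in the grip to about 1 mm. Shift 2 mm in +x and lower.

>>> play_rows(series=[{"translation":[0,0.002,0.01],"spin":0},{"translation":[0,0,0.015],"spin":0},{"translation":[0,0,0.012],"spin":0},{"translation":[0,0,0.005],"spin":0},{"translation":[0,0,0.003],"spin":0}])

```text
time: 24.4
tool_pos: [0.6214, 0.1601, 0.0394]
tcp_rot: [-2.31, -2.127, 0.004]
wrist_force: [-0.8, 0.3, -2.3]
width: 0.69
```

>>> play_rows(series=[{"translation":[0,0,0.002],"spin":0},{"translation":[0,0,0.002],"spin":0},{"translation":[0,0,0],"spin":0},{"translation":[0,0,0],"spin":0}])

```text
time: 24.8
tool_pos: [0.6232, 0.1605, 0.0379]
tcp_rot: [2.311, 2.127, 0.002]
wrist_force: [-1.0, 0.2, -1.1]
width: 0.688
```

>>> play_rows(series=[{"translation":[0,0,0.001],"spin":0},{"translation":[0,0,0],"spin":0}])

```text
time: 25.0
tool_pos: [0.6232, 0.1605, 0.0379]
tcp_rot: [2.311, 2.127, 0.002]
wrist_force: [-2.5, -0.2, 4.8]
width: 0.691
```

>>> play_rows(series=[{"translation":[0,0,0],"spin":0},{"translation":[0,0,0],"spin":0},{"translation":[0,0,0],"spin":0},{"translation":[0,0,0],"spin":0},{"translation":[0,0,-0.005],"spin":0}], jaw=1)

```text
time: 25.5
tool_pos: [0.6218, 0.1602, 0.0405]
tcp_rot: [-2.311, -2.127, 0.002]
wrist_force: [-0.5, -0.0, 0.1]
width: 1.0
```

>>> play_rows(series=[{"translation":[0,0,-0.04],"spin":0},{"translation":[0,0,-0.04],"spin":0},{"translation":[0,0,-0.04],"spin":0},{"translation":[0,0,-0.04],"spin":0},{"translation":[0,0,-0.04],"spin":0}])

```text
time: 26.0
tool_pos: [0.6224, 0.1603, 0.2433]
tcp_rot: [2.311, 2.128, 0.0]
wrist_force: [1.2, -0.1, -0.2]
width: 0.997
```

>>> play_rows(series=[{"translation":[-0.03,-0.04,-0.02],"spin":-0.94},{"translation":[-0.03,-0.04,0],"spin":0},{"translation":[0,-0.04,0],"spin":0},{"translation":[0,0,0],"spin":0},{"translation":[0,0,0],"spin":0}])

```text
time: 26.5
tool_pos: [0.5028, 0.1056, 0.2605]
tcp_rot: [2.221, 2.22, 0.002]
wrist_force: [0.5, 1.0, -0.4]
width: 0.997
```

```bash
python3 - <<'E'
from h import *
w,c=warp('wrist',.064,.54,.70,.01,.31); print(bot.read_state()['tool_pos'])
for t in (120,135,145,155): print(t);rect(w,.70,.31,thr=(t,256))
w2,_=warp('wrist',.033,.40,.54,-.06,.24)
for t in (120,135,150): print(t);rect(cv2.copyMakeBorder(w2,2,2,2,2,cv2.BORDER_CONSTANT),.54,.24,thr=(t,256),minA=800)
t,_=warp('top',.064,.54,.70,.01,.31)
a=np.zeros((600,800,3),np.uint8)
def put(i,y,x,s):
    i=cv2.resize(i,None,fx=s,fy=s); a[y:y+i.shape[0],x:x+i.shape[1]]=i
put(w,0,0,.66);put(t,0,400,.66);put(w2,300,0,.66)
put(cv2.resize(bot.read_camera('wrist'),(390,292)),300,405,1)
cv2.imwrite('pics/chk.png',a)
E
```

```text
[0.50430186 0.10592184 0.2605178 ]
120
centre x,y 0.6135 0.1621 size mm 221.9 81.6 angle of long axis from +y toward -x? (img deg) 4.46
135
centre x,y 0.6155 0.1619 size mm 221.5 77.2 angle of long axis from +y toward -x? (img deg) 4.69
145
centre x,y 0.6157 0.162 size mm 221.2 76.8 angle of long axis from +y toward -x? (img deg) 4.71
155
centre x,y 0.6157 0.162 size mm 220.8 76.2 angle of long axis from +y toward -x? (img deg) 4.61
120
centre x,y 0.4636 0.1382 size mm 99.9 62.0 angle of long axis from +y toward -x? (img deg) -1.21
centre x,y 0.4659 0.0229 size mm 107.0 62.5 angle of long axis from +y toward -x? (img deg) -1.09
centre x,y 0.4756 -0.0469 size mm 127.1 26.0 angle of long axis from +y toward -x? (img deg) -89.21
135
centre x,y 0.4636 0.1393 size mm 96.7 61.4 angle of long axis from +y toward -x? (img deg) -1.29
centre x,y 0.4658 0.0232 size mm 105.4 61.6 angle of long axis from +y toward -x? (img deg) -0.97
centre x,y 0.4757 -0.047 size mm 127.1 25.2 angle of long axis from +y toward -x? (img deg) -89.0
150
centre x,y 0.4635 0.1394 size mm 96.4 60.9 angle of long axis from +y toward -x? (img deg) -1.19
centre x,y 0.4656 0.024 size mm 103.1 61.0 angle of long axis from +y toward -x? (img deg) -1.1
centre x,y 0.4759 -0.0471 size mm 126.7 24.5 angle of long axis from +y toward -x? (img deg) -88.78
```

The pencil tray's rim fits at z=0.064 as (0.62, 0.162), about 221 mm long (220 when seated) and turned 4.6°, against 4.7° for the base, so it is seated. Before the return trips I'll measure the empty first base precisely.

>>> play_rows(series=[{"translation":[-0.04,0.003,0],"spin":0},{"translation":[-0.045,0.003,0],"spin":0},{"translation":[-0.045,0.003,0],"spin":0},{"translation":[-0.045,0.003,0],"spin":0},{"translation":[-0.045,0.003,0],"spin":0}])

```text
time: 27.35
tool_pos: [0.5185, -0.1161, 0.2598]
tcp_rot: [2.222, 2.221, 0.0]
wrist_force: [1.2, -0.5, 0.7]
width: 1.004
```

>>> play_rows(series=[{"translation":[-0.045,0,0],"spin":-0.11},{"translation":[-0.045,0,0],"spin":-0.11},{"translation":[-0.026,0,0],"spin":0},{"translation":[0,0,0],"spin":0},{"translation":[0,0,0],"spin":0}])

```text
time: 27.85
tool_pos: [0.5191, -0.2306, 0.2593]
tcp_rot: [-2.201, -2.239, -0.0]
wrist_force: [0.5, 1.2, -0.8]
width: 1.004
```

```bash
python3 - <<'E'
from h import *
bot.read_camera('wrist')
w,c=warp('wrist',.034,.55,.69,-.32,-.02); print(bot.read_state()['tool_pos'])
for t in (120,135,145,155): print(t);rect(w,.69,-.02,thr=(t,256))
cv2.imwrite('pics/sb.png',w)
delta([.464,.1395,.2],np.radians(1.1))
E
```

```text
[ 0.51917562 -0.22912836  0.25967232]
120
centre x,y 0.6161 -0.1786 size mm 237.6 77.3 angle of long axis from +y toward -x? (img deg) -1.3
135
145
155
tool shift mm [369.6 -47.8  59.9] spin deg 0.0 q6 -0.48 toolx [-0.02   1.     0.001] tooly [ 1.    0.02 -0.  ] toolz [-0.     0.001 -1.   ]
```

First base: (0.6161, -0.1786), 1.3°, which agrees with the earlier values. Now fetch the divided tray.

>>> play_rows(series=[{"translation":[0.035,-0.006,0],"spin":0},{"translation":[0.045,-0.006,0],"spin":0},{"translation":[0.045,-0.006,0],"spin":0},{"translation":[0.045,-0.006,0],"spin":0},{"translation":[0.045,-0.006,0],"spin":0}])

```text
time: 28.5
tool_pos: [0.4842, -0.0131, 0.2601]
tcp_rot: [2.199, 2.243, 0.001]
wrist_force: [0.5, -0.0, -0.1]
width: 1.0
```

>>> play_rows(series=[{"translation":[0.045,-0.006,0.02],"spin":0},{"translation":[0.045,-0.006,0.03],"spin":0},{"translation":[0.045,-0.006,0.03],"spin":0},{"translation":[0.02,0,0.04],"spin":0},{"translation":[0,0,0.04],"spin":0}])

```text
time: 29.0
tool_pos: [0.465, 0.1355, 0.1046]
tcp_rot: [2.193, 2.248, 0.005]
wrist_force: [0.7, -0.8, 0.4]
width: 0.999
```

>>> play_rows(series=[{"translation":[0,0,0.02],"spin":0},{"translation":[0,0,0],"spin":0},{"translation":[0,0,0],"spin":0}])

```text
time: 29.3
tool_pos: [0.465, 0.1322, 0.0851]
tcp_rot: [-2.199, -2.244, 0.0]
wrist_force: [0.8, -0.1, 0.5]
width: 1.0
```

```bash
python3 - <<'E'
from h import *
delta([.464,.1395,.005],np.radians(1.1))
E
```

```text
tool shift mm [ 7.3 -0.8 80.1] spin deg 0.1 q6 0.21 toolx [-0.02  1.    0.  ] tooly [ 1.    0.02 -0.  ] toolz [-0.  0. -1.]
```

>>> play_rows(series=[{"translation":[0.007,-0.001,0.02],"spin":0},{"translation":[0,0,0.03],"spin":0},{"translation":[0,0,0.02],"spin":0},{"translation":[0,0,0.009],"spin":0},{"translation":[0,0,0],"spin":0}])

```text
time: 29.8
tool_pos: [0.4645, 0.1385, 0.0062]
tcp_rot: [2.201, 2.242, 0.0]
wrist_force: [-0.5, -0.2, 0.3]
width: 1.0
```

>>> play_rows(series=[{"translation":[0,0,0],"spin":0},{"translation":[0,0,0],"spin":0},{"translation":[0,0,0],"spin":0},{"translation":[0,0,0],"spin":0},{"translation":[0,0,0],"spin":0}], jaw=-1, force=30)

```text
time: 30.3
tool_pos: [0.4658, 0.1388, 0.0076]
tcp_rot: [2.2, 2.241, 0.004]
wrist_force: [0.3, -0.2, 7.5]
width: 0.696
```

>>> play_rows(series=[{"translation":[0,0,-0.01],"spin":0},{"translation":[0,0,-0.03],"spin":0},{"translation":[0,0,-0.04],"spin":0},{"translation":[0,0,-0.03],"spin":0},{"translation":[0,0,-0.01],"spin":0}])

```text
time: 30.8
tool_pos: [0.4667, 0.1391, 0.1301]
tcp_rot: [2.198, 2.239, 0.01]
wrist_force: [1.0, 0.7, -1.4]
width: 0.693
```

```bash
python3 - <<'E'
from h import *
delta([.6175,-.235,.09],np.radians(1.2)); print(bot.read_state()['tool_pos'])
E
```

```text
tool shift mm [-376.9  143.5   40.5] spin deg -0.1 q6 0.22 toolx [-0.019  1.     0.002] tooly [1.    0.019 0.007] toolz [ 0.007  0.002 -1.   ]
[0.46671591 0.13907263 0.13009057]
```

>>> play_rows(series=[{"translation":[-0.025,0.009,0],"spin":0},{"translation":[-0.04,0.015,0],"spin":0},{"translation":[-0.04,0.015,0],"spin":0},{"translation":[-0.04,0.015,0],"spin":0},{"translation":[-0.04,0.015,0],"spin":0}])

```text
time: 31.3
tool_pos: [0.536, -0.0467, 0.1247]
tcp_rot: [-2.2, -2.241, 0.001]
wrist_force: [0.7, -0.9, -0.1]
width: 0.696
```

>>> play_rows(series=[{"translation":[-0.04,0.015,0],"spin":0},{"translation":[-0.04,0.015,0],"spin":0},{"translation":[-0.04,0.015,0],"spin":0},{"translation":[-0.04,0.015,0],"spin":0},{"translation":[-0.032,0.0145,0],"spin":0}])

```text
time: 31.8
tool_pos: [0.6141, -0.2379, 0.1242]
tcp_rot: [-2.201, -2.24, 0.002]
wrist_force: [0.6, 1.5, -1.4]
width: 0.696
```

>>> play_rows(series=[{"translation":[0,0,0.01],"spin":0},{"translation":[0,0,0.02],"spin":0},{"translation":[0,0,0.02],"spin":0},{"translation":[0,0,0.01],"spin":0},{"translation":[0,0,0],"spin":0}])

```text
time: 32.3
tool_pos: [0.612, -0.2343, 0.0624]
tcp_rot: [-2.196, -2.238, 0.003]
wrist_force: [-0.1, 0.3, -1.0]
width: 0.696
```

```bash
python3 - <<'E'
from h import *
delta([.6175,-.235,.036],np.radians(1.2)); print(bot.read_state()['tool_pos'])
E
```

```text
tool shift mm [-0.9  5.7 26.3] spin deg -0.1 q6 -0.42 toolx [-0.019  1.     0.003] tooly [ 1.     0.019 -0.006] toolz [-0.006  0.003 -1.   ]
[ 0.61198462 -0.23425687  0.06237589]
```

>>> play_rows(series=[{"translation":[-0.001,0.003,0.005],"spin":0},{"translation":[0,0,0],"spin":0},{"translation":[0,0,0],"spin":0},{"translation":[0,0,0],"spin":0}])

```text
time: 32.7
tool_pos: [0.6183, -0.2369, 0.0618]
tcp_rot: [2.199, 2.241, 0.001]
wrist_force: [0.6, -0.0, -0.6]
width: 0.695
```

```bash
python3 - <<'E'
from h import *
delta([.6175,-.235,.036],np.radians(1.2)); print(bot.read_state()['tool_pos'])
E
```

```text
tool shift mm [ 2.  -0.8 25.8] spin deg -0.1 q6 -0.42 toolx [-0.019  1.    -0.001] tooly [1.    0.019 0.002] toolz [ 0.002 -0.001 -1.   ]
[ 0.61831304 -0.23694589  0.06175847]
```

>>> play_rows(series=[{"translation":[0.0015,-0.001,0.01],"spin":0},{"translation":[0,0,0.008],"spin":0},{"translation":[0,0,0.004],"spin":0},{"translation":[0,0,0.002],"spin":0},{"translation":[0,0,0.001],"spin":0}])

```text
time: 33.2
tool_pos: [0.6156, -0.2349, 0.0366]
tcp_rot: [-2.199, -2.24, 0.002]
wrist_force: [-6.9, 3.4, 13.2]
width: 0.696
```

>>> play_rows(series=[{"translation":[0,0,0.001],"spin":0},{"translation":[0,0,0],"spin":0},{"translation":[0,0,0],"spin":0}])

```text
time: 33.5
tool_pos: [0.6156, -0.2349, 0.0366]
tcp_rot: [-2.199, -2.241, 0.001]
wrist_force: [-8.4, 4.1, 13.4]
width: 0.694
```

>>> play_rows(series=[{"translation":[0,0,0],"spin":0},{"translation":[0,0,0],"spin":0},{"translation":[0,0,0],"spin":0},{"translation":[0,0,0],"spin":0},{"translation":[0,0,-0.01],"spin":0}], jaw=1)

```text
time: 34.0
tool_pos: [0.6151, -0.2347, 0.043]
tcp_rot: [-2.198, -2.239, 0.002]
wrist_force: [0.5, -0.1, 0.3]
width: 0.996
```

>>> play_rows(series=[{"translation":[0,0,-0.04],"spin":0},{"translation":[0,0,-0.045],"spin":0},{"translation":[0,0,-0.045],"spin":0},{"translation":[0,0,-0.045],"spin":0},{"translation":[0,0,-0.04],"spin":0}])

```text
time: 34.5
tool_pos: [0.6169, -0.2354, 0.2633]
tcp_rot: [2.199, 2.24, 0.001]
wrist_force: [0.6, -0.1, -0.2]
width: 0.997
```

>>> play_rows(series=[{"translation":[0.02,-0.04,0],"spin":0},{"translation":[0.02,-0.04,0],"spin":0},{"translation":[0.0,-0.02,0],"spin":0},{"translation":[0,0,0],"spin":0},{"translation":[0,0,0],"spin":0}])

```text
time: 35.0
tool_pos: [0.5163, -0.1973, 0.2607]
tcp_rot: [2.2, 2.24, 0.002]
wrist_force: [1.5, 0.0, 1.2]
width: 1.001
```

```bash
python3 - <<'E'
from h import *
bot.read_camera('wrist')
w,c=warp('wrist',.062,.55,.69,-.32,-.16); print(bot.read_state()['tool_pos'])
for t in (110,120,135,145): print(t);rect(w,.69,-.16,thr=(t,256),minA=800)
cv2.imwrite('pics/dv.png',cv2.resize(w,None,fx=2,fy=2))
delta([.4648,.023,.1],np.radians(1.1))
E
```

```text
[ 0.51694402 -0.19751052  0.25995997]
110
centre x,y 0.592 -0.3095 size mm 82.0 20.0 angle of long axis from +y toward -x? (img deg) -90.0
120
centre x,y 0.592 -0.3095 size mm 82.0 20.0 angle of long axis from +y toward -x? (img deg) -90.0
135
centre x,y 0.5917 -0.3095 size mm 81.5 20.0 angle of long axis from +y toward -x? (img deg) -90.0
145
centre x,y 0.5917 -0.311 size mm 81.5 17.0 angle of long axis from +y toward -x? (img deg) -90.0
tool shift mm [221.5 -48.2 159.9] spin deg -0.0 q6 -0.43 toolx [-0.019  1.    -0.   ] tooly [1.    0.019 0.001] toolz [ 0.001 -0.    -1.   ]
```

View pics/dv.png

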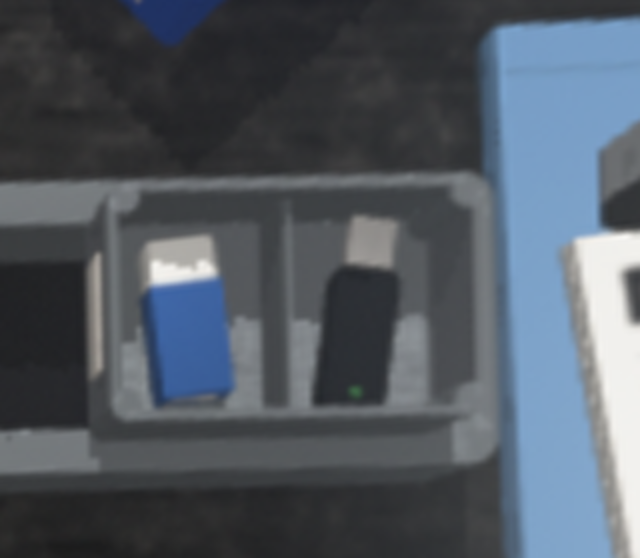

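The divided tray sits in the base opening with its rim parallel to the base edges: the fit at the seated rim height is about 58 x 96 mm. Contact came at the expected seated height. Now the clip tray.

>>> play_rows(series=[{"translation":[0.03,-0.008,0.01],"spin":0},{"translation":[0.04,-0.008,0.02],"spin":0},{"translation":[0.04,-0.008,0.03],"spin":0},{"translation":[0.04,-0.008,0.03],"spin":0},{"translation":[0.04,-0.008,0.03],"spin":0}])

```text
time: 35.65
tool_pos: [0.4733, -0.0081, 0.14]
tcp_rot: [2.201, 2.241, 0.001]
wrist_force: [0.4, -0.4, 0.1]
width: 0.999
```

>>> play_rows(series=[{"translation":[0.031,-0.008,0.03],"spin":0},{"translation":[0,0,0.02],"spin":0},{"translation":[0,0,0],"spin":0},{"translation":[0,0,0],"spin":0},{"translation":[0,0,0],"spin":0}])

```text
time: 36.15
tool_pos: [0.4661, 0.0209, 0.0923]
tcp_rot: [2.2, 2.24, 0.003]
wrist_force: [0.4, -0.2, 0.9]
width: 1.005
```

```bash
python3 - <<'E'
from h import *
delta([.4648,.0225,.006],np.radians(1.1))
E
```

```text
tool shift mm [ 1.6 -1.4 86.3] spin deg -0.1 q6 -0.03 toolx [-0.018  1.    -0.   ] tooly [1.    0.018 0.003] toolz [ 0.003 -0.    -1.   ]
```

>>> play_rows(series=[{"translation":[0.001,-0.001,0.03],"spin":0},{"translation":[0,0,0.03],"spin":0},{"translation":[0,0,0.018],"spin":0},{"translation":[0,0,0.007],"spin":0},{"translation":[0,0,0],"spin":0}])

```text
time: 36.65
tool_pos: [0.4636, 0.0219, 0.0061]
tcp_rot: [2.202, 2.241, 0.0]
wrist_force: [-0.4, 0.5, 0.5]
width: 0.997
```

>>> play_rows(series=[{"translation":[0,0,0],"spin":0},{"translation":[0,0,0],"spin":0},{"translation":[0,0,0],"spin":0},{"translation":[0,0,0],"spin":0},{"translation":[0,0,0],"spin":0}], jaw=-1)

```text
time: 37.15
tool_pos: [0.4651, 0.0223, 0.0077]
tcp_rot: [2.199, 2.24, 0.004]
wrist_force: [-0.0, -1.0, 7.1]
width: 0.696
```

>>> play_rows(series=[{"translation":[0,0,-0.01],"spin":0},{"translation":[0,0,-0.03],"spin":0},{"translation":[0,0,-0.04],"spin":0},{"translation":[0,0,-0.03],"spin":0},{"translation":[0,0,-0.01],"spin":0}])

```text
time: 37.65
tool_pos: [0.4654, 0.0225, 0.1299]
tcp_rot: [2.197, 2.239, 0.007]
wrist_force: [0.3, 0.0, -1.6]
width: 0.695
```

>>> play_rows(series=[{"translation":[-0.02,0.021,0],"spin":0},{"translation":[-0.03,0.032,0],"spin":0},{"translation":[-0.035,0.036,0],"spin":0},{"translation":[-0.035,0.034,0],"spin":0},{"translation":[-0.024,0.024,0],"spin":0}])

```text
time: 38.15
tool_pos: [0.6136, -0.1207, 0.1246]
tcp_rot: [-2.201, -2.241, 0.001]
wrist_force: [0.2, 0.1, -0.6]
width: 0.694
```

>>> play_rows(series=[{"translation":[0,0,0.015],"spin":0},{"translation":[0,0,0.02],"spin":0},{"translation":[0,0,0.02],"spin":0},{"translation":[0,0,0.01],"spin":0},{"translation":[0,0,0],"spin":0}])

```text
time: 38.65
tool_pos: [0.6095, -0.1176, 0.0576]
tcp_rot: [-2.196, -2.238, 0.005]
wrist_force: [-0.8, 0.5, -0.3]
width: 0.696
```

>>> play_rows(series=[{"translation":[0,0,0],"spin":0},{"translation":[0,0,0],"spin":0},{"translation":[0,0,0],"spin":0}])

```text
time: 38.95
tool_pos: [0.6135, -0.1188, 0.0623]
tcp_rot: [2.199, 2.241, 0.002]
wrist_force: [-0.1, 0.7, -0.6]
width: 0.693
```

```bash
python3 - <<'E'
from h import *
delta([.6150,-.1207,.036],np.radians(1.2)); print(bot.read_state()['tool_pos'])
E
```

```text
tool shift mm [-1.9  1.4 26.3] spin deg -0.1 q6 -0.25 toolx [-0.019  1.    -0.001] tooly [1.    0.019 0.002] toolz [ 0.002 -0.001 -1.   ]
[ 0.61354691 -0.11881461  0.06226127]
```

>>> play_rows(series=[{"translation":[-0.002,0.0015,0.01],"spin":0},{"translation":[0,0,0.008],"spin":0},{"translation":[0,0,0.004],"spin":0},{"translation":[0,0,0.002],"spin":0},{"translation":[0,0,0.001],"spin":0}])

```text
time: 39.45
tool_pos: [0.6132, -0.1206, 0.0367]
tcp_rot: [-2.199, -2.241, 0.002]
wrist_force: [-8.6, 1.2, 13.9]
width: 0.69
```

>>> play_rows(series=[{"translation":[0,0,0],"spin":0},{"translation":[0,0,0],"spin":0},{"translation":[0,0,0],"spin":0}])

```text
time: 39.75
tool_pos: [0.6132, -0.1205, 0.0368]
tcp_rot: [-2.199, -2.241, 0.002]
wrist_force: [-6.2, 1.3, 8.8]
width: 0.698
```

>>> play_rows(series=[{"translation":[0,0,0],"spin":0},{"translation":[0,0,0],"spin":0},{"translation":[0,0,0],"spin":0},{"translation":[0,0,0],"spin":0},{"translation":[0,0,-0.01],"spin":0}], jaw=1)

```text
time: 40.25
tool_pos: [0.6126, -0.1203, 0.0443]
tcp_rot: [-2.198, -2.24, 0.003]
wrist_force: [-0.7, -0.2, 0.5]
width: 0.996
```

>>> play_rows(series=[{"translation":[0,0,-0.04],"spin":0},{"translation":[0,0,-0.045],"spin":0},{"translation":[0,0,-0.045],"spin":0},{"translation":[0,0,-0.045],"spin":0},{"translation":[0,0,-0.04],"spin":0}])

```text
time: 40.75
tool_pos: [0.6144, -0.1207, 0.2645]
tcp_rot: [2.199, 2.24, 0.002]
wrist_force: [0.3, -0.9, 0.1]
width: 0.997
```

>>> play_rows(series=[{"translation":[-0.02,-0.035,0],"spin":0},{"translation":[-0.02,-0.035,0],"spin":0},{"translation":[-0.02,-0.03,0],"spin":0},{"translation":[0,0,0],"spin":0},{"translation":[0,0,0],"spin":0}])

```text
time: 41.25
tool_pos: [0.5151, -0.1829, 0.2618]
tcp_rot: [2.202, 2.239, 0.002]
wrist_force: [0.5, 0.4, 0.4]
width: 0.999
```

```bash
python3 - <<'E'
from h import *
bot.read_camera('wrist')
w,c=warp('wrist',.062,.55,.69,-.32,-.02); print(bot.read_state()['tool_pos'])
for t in (100,110,120,135,145): print(t);rect(w,.69,-.02,thr=(t,256),minA=2500)
cv2.imwrite('pics/fin.png',w)
delta([.48,-.068,.2],np.radians(1.1))
E
```

```text
[ 0.51610435 -0.18210512  0.26120009]
100
centre x,y 0.6086 -0.1137 size mm 106.4 71.8 angle of long axis from +y toward -x? (img deg) -3.81
110
120
135
145
tool shift mm [114.8 -33.9  61.2] spin deg 0.0 q6 -0.4 toolx [-0.019  1.     0.   ] tooly [1.    0.019 0.001] toolz [ 0.001  0.    -1.   ]
```

>>> play_rows(series=[{"translation":[0.035,-0.01,0],"spin":0},{"translation":[0.04,-0.012,0.0],"spin":0},{"translation":[0.04,-0.012,0],"spin":0},{"translation":[0,0,0],"spin":-1},{"translation":[0,0,0],"spin":-1}])

```text
time: 41.9
tool_pos: [0.4795, -0.066, 0.2609]
tcp_rot: [1.988, 2.433, 0.0]
wrist_force: [-0.6, -0.2, -0.3]
width: 1.001
```

>>> play_rows(series=[{"translation":[0,0,0],"spin":-1},{"translation":[0,0,0],"spin":-1},{"translation":[0,0,0],"spin":-1},{"translation":[0,0,0],"spin":-1},{"translation":[0,0,0],"spin":-1}])

```text
time: 42.4
tool_pos: [0.4799, -0.0673, 0.2608]
tcp_rot: [-1.417, -2.803, -0.0]
wrist_force: [1.2, -0.3, 0.1]
width: 0.997
```

>>> play_rows(series=[{"translation":[0,0,0],"spin":-1},{"translation":[0,0,0],"spin":-1},{"translation":[0,0,0],"spin":-1},{"translation":[0,0,0],"spin":-1},{"translation":[0,0,0],"spin":-1}])

```text
time: 42.9
tool_pos: [0.4799, -0.0673, 0.2608]
tcp_rot: [-0.777, -3.044, -0.0]
wrist_force: [0.7, -0.7, -0.3]
width: 0.998
```

>>> play_rows(series=[{"translation":[0,0,0],"spin":-1},{"translation":[0,0,0.03],"spin":-1},{"translation":[0,0,0.04],"spin":-1},{"translation":[0,0,0.04],"spin":-1},{"translation":[0,0,0.02],"spin":-1}])

```text
time: 43.4
tool_pos: [0.4773, -0.0669, 0.1271]
tcp_rot: [-0.1, -3.135, -0.002]
wrist_force: [-0.9, -0.9, -0.3]
width: 1.003
```

>>> play_rows(series=[{"translation":[0,0,0],"spin":-0.8},{"translation":[0,0,0],"spin":0},{"translation":[0,0,0],"spin":0},{"translation":[0,0,0],"spin":0}])

```text
time: 43.8
tool_pos: [0.4802, -0.068, 0.1317]
tcp_rot: [-0.001, 3.14, -0.0]
wrist_force: [0.6, 0.4, -0.2]
width: 0.998
```

```bash
python3 - <<'E'
from h import *
bot.read_camera('wrist')
delta([.48,-.068,.0345],np.radians(90))
# dark arm of stapler at z=.06
w,c=warp('wrist',.06,.39,.50,-.14,0.0)
g=cv2.cvtColor(w,cv2.COLOR_BGR2HSV)
for x in (.43,.45,.47,.48): 
    r=int((.50-x)*2000); print(x, [(int(a),int(b)) for a,b in zip(g[r,60:220:6,1],g[r,60:220:6,2])])
E
```

```text
tool shift mm [ 0.2  0.1 97.2] spin deg 0.0 q6 -1.76 toolx [-1.    -0.001 -0.002] tooly [-0.001  1.    -0.   ] toolz [ 0.002 -0.    -1.   ]
0.43 [(7, 117), (10, 104), (5, 102), (3, 98), (7, 108), (5, 100), (5, 105), (5, 113), (2, 216), (47, 124), (50, 132), (52, 132), (53, 131), (54, 132), (51, 131), (49, 126), (49, 115), (5, 235), (8, 102), (8, 99), (6, 119), (9, 112), (9, 109), (7, 105), (10, 100), (2, 103), (7, 104)]
0.45 [(12, 107), (12, 110), (9, 111), (7, 108), (0, 112), (7, 115), (6, 133), (10, 154), (32, 121), (52, 132), (55, 138), (50, 138), (50, 138), (52, 138), (52, 138), (55, 135), (49, 125), (37, 104), (0, 92), (8, 94), (9, 120), (9, 117), (4, 121), (9, 120), (6, 118), (2, 113), (5, 110)]
0.47 [(10, 125), (11, 116), (9, 116), (7, 110), (7, 116), (8, 124), (8, 125), (10, 125), (34, 120), (53, 134), (54, 142), (56, 145), (57, 142), (57, 142), (57, 142), (56, 140), (54, 132), (49, 110), (5, 100), (8, 122), (6, 125), (2, 110), (7, 113), (9, 113), (5, 112), (7, 110), (7, 115)]
0.48 [(10, 129), (11, 121), (6, 134), (13, 135), (10, 124), (5, 111), (8, 122), (2, 113), (14, 130), (53, 134), (56, 146), (54, 146), (55, 143), (57, 144), (53, 143), (55, 140), (52, 132), (46, 111), (3, 88), (2, 104), (7, 112), (7, 117), (5, 108), (11, 138), (12, 133), (5, 113), (4, 114)]
```

The stapler is where I left it (y≈-0.069). Grip it and return it.

>>> play_rows(series=[{"translation":[0,0,0.03],"spin":0},{"translation":[0,0,0.03],"spin":0},{"translation":[0,0,0.025],"spin":0},{"translation":[0,0,0.011],"spin":0},{"translation":[0,0,0],"spin":0}])

```text
time: 44.45
tool_pos: [0.4777, -0.0679, 0.0335]
tcp_rot: [0.001, -3.138, -0.001]
wrist_force: [0.3, 0.3, 0.1]
width: 0.998
```

>>> play_rows(series=[{"translation":[0,0,0],"spin":0},{"translation":[0,0,0],"spin":0},{"translation":[0,0,0],"spin":0},{"translation":[0,0,0],"spin":0},{"translation":[0,0,0],"spin":0}], jaw=-1, force=50)

```text
time: 44.95
tool_pos: [0.4803, -0.0684, 0.0362]
tcp_rot: [-0.002, 3.139, -0.001]
wrist_force: [-0.5, -0.3, 5.8]
width: 0.327
```

>>> play_rows(series=[{"translation":[0,0,0],"spin":0},{"translation":[0,0,-0.01],"spin":0},{"translation":[0,0,-0.015],"spin":0},{"translation":[0,-0.02,-0.015],"spin":0},{"translation":[0,-0.03,0],"spin":0}])

```text
time: 45.45
tool_pos: [0.4804, -0.118, 0.077]
tcp_rot: [-0.006, 3.138, -0.001]
wrist_force: [0.5, 0.1, -3.2]
width: 0.323
```

>>> play_rows(series=[{"translation":[0,-0.03,0],"spin":0},{"translation":[-0.01,-0.025,0],"spin":0},{"translation":[0,0,0.015],"spin":0},{"translation":[0,0,0.015],"spin":0},{"translation":[0,0,0.006],"spin":0}])

```text
time: 45.95
tool_pos: [0.4875, -0.1728, 0.0373]
tcp_rot: [0.001, -3.138, -0.002]
wrist_force: [-1.1, 0.1, -3.2]
width: 0.33
```

>>> play_rows(series=[{"translation":[0,0,0.003],"spin":0},{"translation":[0,0,0],"spin":0},{"translation":[0,0,0],"spin":0}])

```text
time: 46.25
tool_pos: [0.4895, -0.1731, 0.0363]
tcp_rot: [-0.002, 3.141, -0.0]
wrist_force: [0.4, 0.0, -2.5]
width: 0.329
```

>>> play_rows(series=[{"translation":[0,0,0.0015],"spin":0},{"translation":[0,0,0],"spin":0}])

```text
time: 46.45
tool_pos: [0.4896, -0.1732, 0.0362]
tcp_rot: [-0.002, 3.141, -0.0]
wrist_force: [-4.8, 1.7, 10.7]
width: 0.323
```

>>> play_rows(series=[{"translation":[0,0,0],"spin":0},{"translation":[0,0,0],"spin":0},{"translation":[0,0,0],"spin":0},{"translation":[0,0,0],"spin":0},{"translation":[0,0,-0.01],"spin":0}], jaw=1)

```text
time: 46.95
tool_pos: [0.4879, -0.1726, 0.0432]
tcp_rot: [0.002, -3.138, -0.002]
wrist_force: [0.5, -0.5, -0.2]
width: 1.001
```

>>> play_rows(series=[{"translation":[0,0,-0.04],"spin":0},{"translation":[0,0,-0.045],"spin":0},{"translation":[0,0,-0.045],"spin":0},{"translation":[0,0,-0.045],"spin":0},{"translation":[0,0,-0.045],"spin":0}])

```text
time: 47.45
tool_pos: [0.4889, -0.173, 0.267]
tcp_rot: [-0.002, 3.141, -0.001]
wrist_force: [0.2, -0.3, 0.1]
width: 0.998
```

>>> play_rows(series=[{"translation":[-0.035,0,-0.02],"spin":0},{"translation":[-0.04,0,-0.02],"spin":0},{"translation":[-0.035,0,0],"spin":0},{"translation":[0,0,0],"spin":0},{"translation":[0,0,0],"spin":0}])

```text
time: 47.95
tool_pos: [0.5992, -0.1728, 0.304]
tcp_rot: [0.003, -3.14, -0.0]
wrist_force: [0.1, 0.1, -0.1]
width: 0.998
```

```bash
python3 - <<'E'
from h import *
bot.read_camera('wrist')
w2,_=warp('wrist',.06,.39,.57,-.25,-.09)
old=cv2.imread('pics/st.png')[280:280+320,:320]; n=min(len(old),len(w2))
# stapler: blue-ish saturated mask compare with the start picture
for i in (old[:n],w2[:n]):
    h=cv2.cvtColor(i,cv2.COLOR_BGR2HSV); m=((h[...,1]>40)&(h[...,0]>95)&(h[...,0]<135)).astype(np.uint8)
    m=cv2.morphologyEx(m,cv2.MORPH_OPEN,np.ones((5,5),np.uint8))
    k=max(cv2.findContours(m,0,1)[0],key=cv2.contourArea);(u,v),(a,b),an=cv2.minAreaRect(k)
    print('stapler',.57-v/2000,-.09-u/2000,a/2,b/2,an)
# trays: shift and scale between start picture (at z=.092) and now at z=.062
w,_=warp('wrist',.062,.55,.69,-.32,-.02);w=cv2.resize(w,(600,280)); st=cv2.imread('pics/st.png')[:280]
G=lambda i:cv2.cvtColor(i,cv2.COLOR_BGR2GRAY)
for nm,u0,u1 in(('clip',95,305),('div',325,530)):
    A=G(st)[85:218,u0:u1];best=None
    for sc in np.arange(.95,1.06,.005):
        a=cv2.resize(A,None,fx=sc,fy=sc);r=cv2.matchTemplate(G(w),a,cv2.TM_CCOEFF_NORMED);_,mx,_,l=cv2.minMaxLoc(r)
        if best is None or mx>best[0]: best=(mx,round(sc,3),(l[0]+a.shape[1]/2-(u0+u1)/2)/2,(l[1]+a.shape[0]/2-151.5)/2)
    print(nm,'score,scale,shift mm (-y,-x)',best)
cv2.imwrite('pics/end.png',w)
print(bot.read_state()['tool_pos'],bot.read_state()['wrist_force'])
# mug/glue shift in top view
t0=cv2.imread('pics/top0.png');t1=bot.read_camera('top')
print('mug/glue diff',[abs(t0[a:b,c:d].astype(int)-t1[a:b,c:d]).mean().round(1) for a,b,c,d in((115,162,252,305),(128,152,222,244))])
E
```

```text
stapler 0.4905170516967773 -0.17341416168212892 26.58986473083496 134.1320343017578 0.6160598397254944
stapler 0.48849999999999993 -0.1725 134.0 27.0 90.0
clip score,scale,shift mm (-y,-x) (0.77293461561203, np.float64(1.025), -0.75, 1.25)
div score,scale,shift mm (-y,-x) (0.9100298881530762, np.float64(1.0), 0.0, 1.5)
[ 0.59817548 -0.17307611  0.30444945] [ 0.36635959  0.1043124  -0.07074914]
mug/glue diff [np.float64(9.9), np.float64(10.7)]
```

The stapler is within about 2.5 mm of its start, and the divided tray's scale of 1.0 means it is seated. The clip tray's match is weaker because its clips moved, so I'll check its rim alone, plus any mug or glue shift.

```bash
python3 - <<'E'
from h import *
G=lambda i:cv2.GaussianBlur(cv2.cvtColor(i,cv2.COLOR_BGR2GRAY),(3,3),0).astype(np.float32)
w=G(cv2.imread('pics/end.png'));st=G(cv2.imread('pics/st.png')[:280])
for nm,u0,u1 in(('clip',100,304),('div',328,530)):
    A=st[86:216,u0:u1];M=np.ones_like(A);M[26:-16,28:-18]=0
    for sc in np.arange(.97,1.051,.01):
        f=lambda X,i:cv2.resize(X,None,fx=sc,fy=sc,interpolation=i)
        a=f(A,1);m=f(M,0);r=cv2.matchTemplate(w,a,cv2.TM_CCOEFF_NORMED,mask=m);r[~np.isfinite(r)]=-1;_,mx,_,l=cv2.minMaxLoc(r)
        print(nm,round(sc,3),round(mx,3),((l[0]+a.shape[1]/2-(u0+u1)/2)/2,(l[1]+a.shape[0]/2-151)/2))
t0=G(cv2.imread('pics/top0.png'));t1=G(bot.read_camera('top'))
for a,b,c,d in((115,162,252,305),(128,152,222,244)):
    print(cv2.minMaxLoc(cv2.matchTemplate(t1[a-8:b+8,c-8:d+8],t0[a:b,c:d],cv2.TM_CCOEFF_NORMED))[1::2])
for x in (160,250,390,480): print(x,'rows bright grad',[ (int(r),int(g)) for r,g in enumerate(np.diff(w[60:250,x-3:x+4].mean(1))) if abs(g)>7])
E
```

```text
clip 0.97 0.626 (-7.5, 0.5)
clip 0.98 0.662 (0.0, 0.25)
clip 0.99 0.701 (0.0, 0.75)
clip 1.0 0.719 (-0.5, 1.0)
clip 1.01 0.71 (-0.5, 0.75)
clip 1.02 0.691 (-1.0, 1.25)
clip 1.03 0.701 (-3.0, 1.5)
clip 1.04 0.704 (-3.0, 1.25)
clip 1.05 0.697 (-3.0, 1.5)
div 0.97 0.683 (-1.0, 1.5)
div 0.98 0.737 (-0.5, 1.75)
div 0.99 0.773 (-0.5, 1.75)
div 1.0 0.783 (0.0, 1.5)
div 1.01 0.771 (0.0, 1.25)
div 1.02 0.739 (0.5, 1.75)
div 1.03 0.694 (1.0, 1.5)
div 1.04 0.642 (1.5, 1.25)
div 1.05 0.594 (2.0, 1.5)
(0.9988011717796326, (8, 8))
(0.9965417981147766, (8, 8))
160 rows bright grad [(30, 9), (31, 13), (32, 14), (33, 13), (34, 10), (37, -8), (38, -12), (39, -13), (40, -11), (91, 7), (111, -7), (114, 10), (115, 11), (125, -11), (126, -17), (127, -12), (134, 11), (135, 11), (152, -7), (153, -10), (154, -10), (155, -9)]
250 rows bright grad [(28, 11), (29, 15), (30, 15), (31, 12), (35, -7), (36, -9), (37, -9), (38, -8), (88, 9), (89, 9), (110, -7), (111, -11), (112, -12), (113, -9), (121, 8), (122, 9), (123, 8), (150, -8), (151, -9), (152, -10), (153, -8), (186, -7)]
390 rows bright grad [(24, 7), (25, 12), (26, 15), (27, 14), (28, 10), (33, -8), (34, -9), (35, -8), (55, 9), (56, 11), (57, 11), (58, 8), (67, 8), (68, 10), (69, 11), (70, 10), (71, 7), (75, -9), (76, -19), (77, -25), (78, -26), (79, -20), (80, -12), (81, -7), (148, -8), (149, -9), (150, -9), (151, -7)]
480 rows bright grad [(23, 9), (24, 11), (25, 9), (31, -8), (32, -11), (33, -11), (34, -8), (46, 10), (47, 13), (48, 13), (49, 11), (70, -9), (71, -12), (72, -15), (73, -15), (74, -13), (75, -10), (142, 7), (146, -7), (147, -10), (148, -9), (149, -7)]
```

```bash
python3 - <<'E'
from workcell import bot
print(bot.finish_job(), bot.read_state()['time'])
E
```

```text
the job is handed in; nothing more can be done
the job is handed in; nothing more can be done
```

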